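Change the probe-station chuck over to its D-bore insert

TASK

Vent the probe station's chuck by pulling the red vacuum knob out to its detent; then take the blue dust cover off the chuck and stand it upright in the green-lined pocket of the parts mat, fit the aluminium D-bore insert squarely down on the chuck's flatted spigot with the flats matched, without forcing it, and only then push the red knob fully back in. Leave the black knob in and do not knock the probe positioners or disturb anything else on the bench.

Things in the scene. Friction and masses are not known exactly. Their poses are not given: they have to be found in the camera images.
- vac_knob (a joint): the red pull knob: slides out of the front of the vacuum control unit. 0 = fully in (vacuum on), 0.018 m = out at its detent (chuck vented), its end stop. An over-centre spring holds it at either end with about 5 N (6 to 7 N moves it); left part way it snaps to the nearer end
- vac_knob_grip (a point): centre of the red knob's round head (28 mm diameter, 22 mm long, axis level), 50 mm above the bench; moves with it. +x points into the panel: pull along -x, push along +x; +z up. With the knob in, this centre is 21 mm in front of the panel and the head's back 10 mm. The white unit is 180 mm wide, 130 deep, 80 high, with a riser 140 high from 70 mm behind the panel; it stands left or right of the station
- air_knob (a joint): the black pull knob, same make and size, 90 mm beside the red one; 0 = in. Leave it in
- air_knob_grip (a point): centre of the black knob's head (as the red one's)
- cover_grip (a point): blue dust cover over the spigot on the chuck: round cap, 56 mm diameter, 26 mm high, with a black round grip on top, 16 mm diameter, 28 mm high. The point is on the grip's axis, 47 mm above the cap's lower rim and 7 mm below the grip's top; +z up. About 0.06 kg
- green_pocket (a point): middle of the floor (3 mm above the bench) of the empty green-lined pocket of the parts mat, where the cover goes; 90 mm square between ridges 4 mm high. The black mat is 192 mm square, 2 x 2 pockets spaced 94 mm; x, y run along its sides, z up; this is its -x, +y pocket. The mat stands left or right of the station
- insert_mid (a point): bare aluminium D-bore insert, lying flat in a pocket of the mat: disc, 56 mm diameter, 20 mm high, with two grip flats 50 mm apart facing its +y and -y, and a through bore of 33 mm diameter with a flat 11.5 mm from the axis on its +x side (red line on top there). The point is its centre, half-way up; +z up. About 0.09 kg
- chuck_seat (a point): centre of the chuck's gold top (110 mm diameter, 100 mm above the bench), where the insert's underside rests. The dark spigot rises here: 30 mm diameter, 20 mm high, top 3 mm chamfered, flat 10 mm from the axis on the point's +x side (red line there); +z up. Insert matched: its +x along this +x (slides on within about 0.12 rad); seated: insert_mid 10 mm above this, tops flush
- station: the probe station: black base plate 340 mm (x) by 300 mm (y), 19 mm high, origin under its middle; a U-shaped steel platen, top 75 mm above the bench, stands on it left, right and behind the chuck and is open towards the robot. Other equipment, up to 115 mm high, stands along the back edge of the bench and at both sides, clear of the job
- probe_a: black probe positioner fixed on the station's steel platen (platen 75 mm above the bench): 60 x 48 mm and 68 mm high, origin under its middle, its arm along its -x (reaching 72 mm from the origin). Do not knock it
- probe_b: black probe positioner fixed on the station's steel platen (platen 75 mm above the bench): 60 x 48 mm and 68 mm high, origin under its middle, its arm along its -x (reaching 72 mm from the origin). Do not knock it
- probe_c: black probe positioner fixed on the station's steel platen (platen 75 mm above the bench): 60 x 48 mm and 68 mm high, origin under its middle, its arm along its -x (reaching 48 mm from the origin). Do not knock it
- probe_d: black probe positioner fixed on the station's steel platen (platen 75 mm above the bench): 60 x 48 mm and 68 mm high, origin under its middle, its arm along its -x (reaching 48 mm from the origin). Do not knock it
- plain_insert: bystander: black ring insert with a round bore, 56 mm diameter, 20 mm high, in a pocket of the mat; origin under its middle
- chip_box: bystander: black and clear chip box, 40 x 40 x 18 mm, in a pocket of the mat; origin under its middle
- tweezers: bystander: steel tweezers 130 mm long, lying along their x, 6 mm high
- wafer_box: bystander: round white wafer box, 68 mm diameter, 16 mm high; origin under its middle
- solvent: bystander: amber bottle, 48 mm diameter, 115 mm high; origin under its middle
- spare_probe: bystander: loose probe positioner, 60 x 48 mm, 68 mm high, its arm along its -x; origin under its middle
- driver: bystander: screwdriver with an orange handle, 150 mm long, lying along its x at the back of the bench
Not all that is in view belongs to the job. Of the things that look like the part that bears cover_grip, the larger one is meant. Leave any orange look-alike of the part that bears insert_mid alone.

How it is judged:
By the outcome, as a careful person would: the job done as asked, in the order asked, and still so for the second after the job is handed in, with the robot touching nothing.
It also fails if it takes over 67 s, if anything falls off the work surface, if the arm or the gripper's body presses on something with over 40 N, if the wrist force passes 120 N, or if a joint passes its speed limit or range.

ROBOT

A 7-joint arm with a two-finger parallel gripper is mounted at the origin on the work surface. World frame = base frame: x ahead of the robot, y to its left, z up, the work surface at z = 0. Lengths are in m, angles in rad, forces in N, time in s.
With the tool pointing down it reaches from about 0.4 to 0.925 m from the base axis. Payload 5.6 kg.
Tool frame: the origin (TCP) lies where the fingers leave the gripper's body, on its centre line; the fingertips stand 73 mm ahead of it and the grasp point (between the pads) lies robot.grip_point_offset ahead of it (robot.grip_point_offset is the distance from the TCP to the grasp point, in m); x points along the fingers, y is the direction in which the jaws open and shut, and the axes are right-handed (so a half turn about x gives the same grasp; the last joint's range is limited). The gripper opens to 85 mm and grips with 20 to 120 N. Pads are 22 mm wide; open, the fingers measure 114 mm over their backs; the gripper's body (76 mm by 85 mm) begins 54 mm behind the grasp point. The pads swing forward as they close: fully open they stand 13 mm farther back than shut.
Start: joints at [1.17, 0.468, -0.012, 1.603, 0.006, 1.071, -0.056], TCP at [0.228, -0.609, 0.304] pointing down, gripper open.
Joint ranges: [-2.53, 2.53], [-0.31, 2.02], [-1.57, 1.55], [0.28, 2.44], [-1.29, 4.43], [0.15, 1.84], [-2.92, 2.92]. Speed limits (rad/s): [2.57, 2.57, 3.14, 3.14, 3.14, 3.14, 3.14].

INTERFACE

Orientations are given as a 3x3 rotation matrix whose columns are the frame's x, y, z axes.
In Python, from workcell import robot gives the robot as it stands.
- The arm moves only by the shell command python3 -m handwheel 'ROWS' [FORCE]. ROWS is JSON, a list of rows, each a list of 7 numbers: the shift along the tool's x, y, z in mm, then the turn, a rotation vector about the tool's x, y, z in degrees, then the opening, from -1 (shut) to 1 (fully open), so that 0 is half open. In form: [[dx, dy, dz, wx, wy, wz, grip], ...]. A call has 1 to 5 rows; each row is the pose to reach, as a shift and turn from the pose commanded when the call began, along the tool's axes at that moment; what a row does not reach only later rows make up. A row lasts 1/12 s, in which the tool goes at most 41.7 mm and 7.16 degrees, less where a joint would pass 70% of its speed; a pose out of reach is approached as far as the arm can. A call with a gripper value outside its range is refused whole. The fingers move at their own pace and stop on an object; FORCE is the grip in N (left out, the last holds). Time passes only in rows, so rows that repeat a pose let the fingers close. It gives the time, the measured TCP pose, the force and the opening at its end, in the units of the state.
- robot.observe(): the state, without advancing time (a new reading comes with each control period).
- robot.camera(name): name is "side" or "top" or "wrist"; returns a dict with "frame" (384x512x3 uint8, red, green, blue), "fx", "fy", "cx", "cy" (pixels), "rvec" (rotation vector, rad) and "tvec" (3), from world to camera coordinates, as OpenCV has them. Camera axes: x right, y down, z forward; pixel columns grow to the right and rows downward; lengths in m; the calibration is good to about 2 mm. The wrist camera is an equidistant fisheye: a pixel r from the principal point sees the ray r / f radians off the axis. A picture is of the moment at which its call begins. There is no depth.
- robot.sign_off(): hands the job in, once; it reports no verdict.
The state is a dict: "time": time; "q": joint angles; "joint_velocities": joint speeds; "joint_torque": joint torques, N m; "ee_pos": TCP position; "tool_rot": TCP orientation; "contact_force": force on the tool from outside, world axes, zero at the start; "wrist_torque": the same for the moment, N m; "gripper_width": opening from 0.0 (shut) to 1.0 (fully open).
Only numpy, scipy, OpenCV 4.12 (cv2) and the standard library are available. Lean on these libraries where they do the work, as an engineer would, in place of code of your own. Each camera call takes 0.05 s, during which the arm holds its last target.

## Working session

There is one attempt and no reset: what is moved stays moved. The work goes in short steps, Python scripts to look and compute and a shell command to move; the robot and the scene stay as the last step left them, time stands still between calls to the robot, and variables do not carry over. Pictures are saved under pics/ and viewed, and the job is handed in when it is done.

```bash
ls; mkdir -p pics; python3 - <<'E'
from workcell import robot
import cv2,numpy as np
s=robot.observe()
for k,v in s.items(): print(k,np.round(v,3).tolist())
print(robot.grip_point_offset)
for n in ["side","top","wrist"]:
    c=robot.camera(n); cv2.imwrite(f"pics/{n}0.png",cv2.cvtColor(c["frame"],cv2.COLOR_RGB2BGR))
    print(n,[np.round(c[k],3).tolist() for k in("fx","fy","cx","cy","rvec","tvec")])
E
```

```text
pics
time 0.0
q [1.17, 0.468, -0.012, 1.604, 0.006, 1.071, -0.056]
joint_velocities [0.0, -0.0, -0.001, -0.0, -0.001, -0.001, 0.001]
joint_torque [0.0, -53.239, 0.021, -25.131, 0.011, 0.008, -0.0]
ee_pos [0.227, -0.608, 0.303]
tool_rot [[-0.001, 0.35, -0.937], [0.002, -0.937, -0.35], [-1.0, -0.002, 0.0]]
contact_force [-0.176, -0.331, 0.743]
wrist_torque [-0.011, -0.002, -0.035]
gripper_width 1.001
0.0539
side [425.643, 425.643, 255.373, 193.522, [0.095, -2.871, 1.186], [0.55, 0.116, 1.219]]
top [398.601, 398.601, 251.404, 189.639, [2.173, -2.118, 0.172], [-0.0, 0.581, 1.151]]
wrist [297.319, 297.319, 251.425, 189.054, [-2.346, 1.628, 0.277], [-0.65, -0.043, 0.381]]
```

View pics/side0.png

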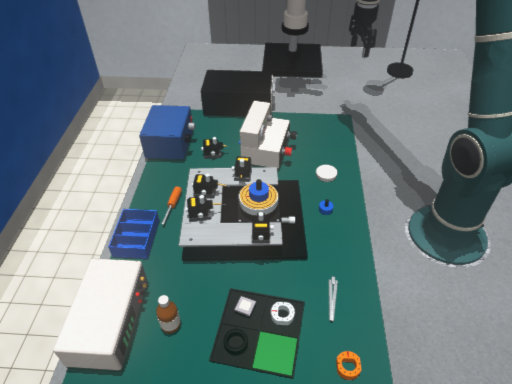

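View pics/top0.png

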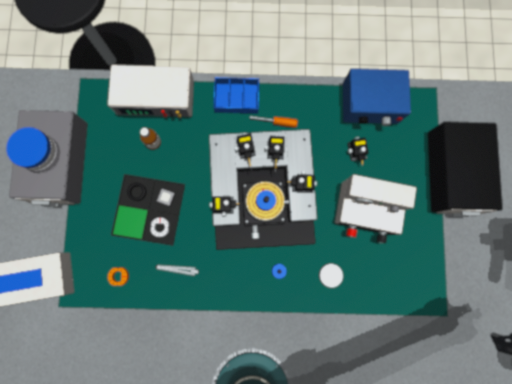

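View pics/wrist0.png

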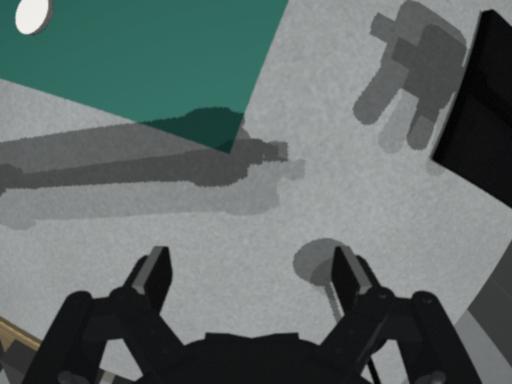

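```bash
cat > h.py <<'E'
from workcell import robot
import cv2,numpy as np
def cam(n):
    return robot.camera(n)
def ray(c,u,v,fish=False):
    R=cv2.Rodrigues(np.array(c["rvec"],float))[0]; t=np.array(c["tvec"],float).ravel()
    a=(u-c["cx"])/c["fx"]; b=(v-c["cy"])/c["fy"]
    if fish:
        th=np.hypot(a,b); s=np.sin(th)/max(th,1e-9); d=np.array([a*s,b*s,np.cos(th)])
    else: d=np.array([a,b,1.])
    return -R.T@t, R.T@d
def at_z(c,u,v,z,fish=False):
    o,d=ray(c,u,v,fish); return o+d*(z-o[2])/d[2]
def proj(c,p,fish=False):
    R=cv2.Rodrigues(np.array(c["rvec"],float))[0]; q=R@np.asarray(p,float)+np.array(c["tvec"],float).ravel()
    if fish:
        r=np.hypot(q[0],q[1]); th=np.arctan2(r,q[2]); k=th/max(r,1e-9)
        return np.array([c["cx"]+c["fx"]*q[0]*k,c["cy"]+c["fy"]*q[1]*k])
    return np.array([c["cx"]+c["fx"]*q[0]/q[2],c["cy"]+c["fy"]*q[1]/q[2]])
def crop(f,u0,v0,u1,v1,name,s=None):
    im=f[v0:v1,u0:u1]; s=s or min(800//(u1-u0),600//(v1-v0))
    im=cv2.resize(im,None,fx=s,fy=s,interpolation=cv2.INTER_CUBIC)
    cv2.imwrite("pics/"+name,cv2.cvtColor(im,cv2.COLOR_RGB2BGR)); print(name,"scale",s,"origin",u0,v0)
def save(f,name): cv2.imwrite("pics/"+name,cv2.cvtColor(f,cv2.COLOR_RGB2BGR))
E
python3 - <<'E'
from h import *
for n in["top","side"]:
    im=cv2.cvtColor(cv2.imread(f"pics/{n}0.png"),cv2.COLOR_BGR2RGB)
    if n=="top":
        crop(im,200,120,325,255,"t_st.png");crop(im,325,165,425,255,"t_unit.png");crop(im,100,165,200,285,"t_mat.png")
E
```

```text
t_st.png scale 4 origin 200 120
t_unit.png scale 6 origin 325 165
t_mat.png scale 5 origin 100 165
```

```bash
sleep 1; ls pics
```

```text
side0.png
t_mat.png
t_st.png
t_unit.png
top0.png
wrist0.png
```

View pics/t_st.png

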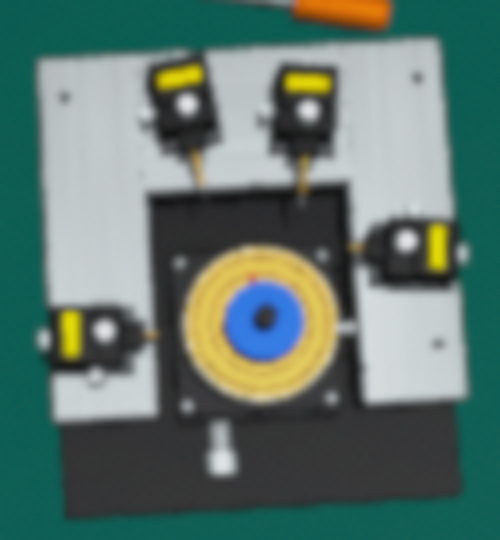

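View pics/t_unit.png

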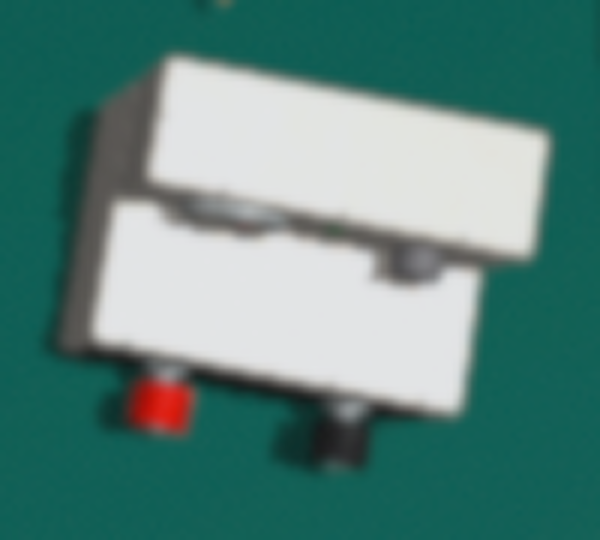

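View pics/t_mat.png

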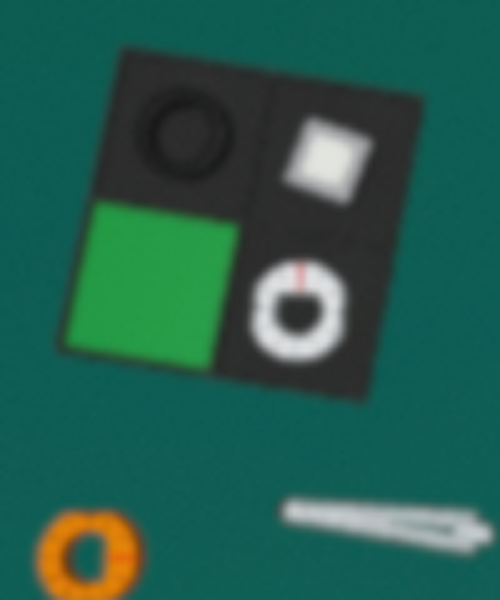

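```bash
python3 - <<'E'
from h import *
c=cam("top");s=cam("side")
def P(sc,u0,v0,x,y,z): return np.round(at_z(c,u0+(x+.5)/sc-.5,v0+(y+.5)/sc-.5,z),4)
U=lambda x,y,z:P(6,325,165,x,y,z);S=lambda x,y,z:P(4,200,120,x,y,z);M=lambda x,y,z:P(5,100,165,x,y,z)
print("cam",np.round(ray(c,0,0)[0],3),np.round(ray(s,0,0)[0],3))
print("redhead",U(161,404,.055),"black",U(340,442,.055))
a,b=U(92,345,.08),U(462,413,.08);print("panel edge",a,b,np.linalg.norm(a-b),np.arctan2(*(a-b)[[0,1]])*57.3)
print("chuck",S(261,323,.1),"capTop",S(263,320,.126),"grip top",S(265,317,.154),"redline",S(253,277,.1))
for q in[(65,518),(462,492)]:print("base corner",S(*q,.019))
for q in[(52,422),(37,58),(440,38),(467,398),(158,412),(148,195),(350,183),(364,405)]:print("platen",S(*q,.075))
for n,q in dict(a=(85,335),b=(183,103),c=(305,98),d=(420,250)).items():print("probe",n,S(*q,.143))
print("insert",M(298,312,.023),"line",M(302,275,.023))
for q in[(122,47),(425,95),(368,402),(57,352)]:print("mat",M(*q,.006))
for q in[(95,202),(238,223),(211,370),(64,346)]:print("green",M(*q,.003))
# side estimates
for n,q,z in[("red",(288,151),.05)]:print(n,at_z(s,*q,z))
E
```

```text
cam [0.399 0.022 1.226] [0.487 0.814 0.949]
redhead [ 0.4616 -0.2817  0.055 ] black [ 0.4453 -0.369   0.055 ]
panel edge [ 0.4876 -0.2424  0.08  ] [ 0.4596 -0.4196  0.08  ] 0.17939855071878363 8.979929489141032
chuck [ 0.5424 -0.0243  0.1   ] capTop [ 0.5413 -0.0246  0.126 ] grip top [ 0.5397 -0.0247  0.154 ] redline [ 0.5754 -0.0179  0.1   ]
base corner [0.4019 0.1162 0.019 ]
base corner [ 0.4287 -0.1812  0.019 ]
platen [0.4699 0.1238 0.075 ]
platen [0.7403 0.1457 0.075 ]
platen [ 0.7642 -0.1551  0.075 ]
platen [ 0.4948 -0.1754  0.075 ]
platen [0.479  0.0477 0.075 ]
platen [0.6384 0.0598 0.075 ]
platen [ 0.6514 -0.0889  0.075 ]
platen [ 0.4879 -0.1009  0.075 ]
probe a [0.5256 0.0976 0.143 ]
probe b [0.6905 0.0351 0.143 ]
probe c [ 0.6964 -0.0502  0.143 ]
probe d [ 0.5906 -0.1313  0.143 ]
insert [0.4634 0.2885 0.023 ] line [0.4856 0.2874 0.023 ]
mat [0.6255 0.4112 0.006 ]
mat [0.6003 0.2218 0.006 ]
mat [0.4111 0.2467 0.006 ]
mat [0.4364 0.4367 0.006 ]
green [0.5287 0.4216 0.003 ]
green [0.518 0.333 0.003]
green [0.428  0.3436 0.003 ]
green [0.4402 0.4337 0.003 ]
red [ 0.46211864 -0.2841372   0.05      ]
```

```bash
cat >> h.py <<'E'
from scipy.spatial.transform import Rotation as Ro
def plan(x,y,z,yaw):
    "yaw: world angle (deg) of tool y axis; tool down. prints shift in tool axes, turn"
    s=robot.observe(); p=np.array(s["ee_pos"]);R=np.array(s["tool_rot"])
    ty=np.array([np.cos(np.radians(yaw)),np.sin(np.radians(yaw)),0]);
    best=None
    for sg in(1,-1):
        tx=np.array([0,0,-1.]);T=np.c_[tx,sg*ty,np.cross(tx,sg*ty)]
        w=Ro.from_matrix(R.T@T).as_rotvec(degrees=True)
        if best is None or np.linalg.norm(w)<np.linalg.norm(best): best=w
    d=R.T@(np.array([x,y,z])-p)*1000
    print("t",round(float(s["time"]),2),"pos",np.round(p,4),"yaw",round(float(np.degrees(np.arctan2(R[1,1],R[0,1]))),2),"q7",round(float(s["q"][6]),2),"w",round(float(s["gripper_width"]),3),"F",np.round(s["contact_force"],1),
      "\n shift",np.round(d,1),"turn",np.round(best,2))
E
python3 -c "
from h import *
plan(.462,-.282,.24,-99)"
```

```text
t 0.25 pos [ 0.2275 -0.6087  0.3034] yaw -69.5 q7 -0.06 w 0.997 F [-0.3 -0.1 -0.6] 
 shift [  63.6 -223.8 -334. ] turn [2.95e+01 2.00e-02 4.00e-02]
```

```bash
python3 -m handwheel '[[63,-224,-334,29.5,0,0,0.4],[63,-224,-334,29.5,0,0,0.4],[63,-224,-334,29.5,0,0,0.4],[63,-224,-334,29.5,0,0,0.4],[63,-224,-334,29.5,0,0,0.4]]'; python3 -c "
from h import *
plan(.462,-.282,.24,-99)"
```

```text
time: 0.67
ee_pos: [0.3474, -0.4412, 0.2716]
tool_rot: [[-0.0, -0.162, -0.987], [-0.0, -0.987, 0.162], [-1.0, 0.0, 0.0]]
contact_force: [1.4, -0.3, -0.2]
gripper_width: 0.703
t 0.67 pos [ 0.3474 -0.4412  0.2716] yaw -99.35 q7 -0.88 w 0.703 F [ 1.4 -0.3 -0.2] 
 shift [  31.6 -175.7  -87.2] turn [-0.35  0.   -0.02]
```

```bash
python3 -m handwheel '[[32,-176,-87,0,0,0,0.4],[32,-176,-87,0,0,0,0.4],[32,-176,-87,0,0,0,0.4],[32,-176,-87,0,0,0,0.4],[32,-176,-87,0,0,0,0.4]]'; python3 -c "
from h import *
c=cam('wrist');save(c['frame'],'w1.png')
plan(.462,-.282,.24,-99)
print(proj(c,[.462,-.282,.05],True))
for p in [(.4876,-.2424,.08),(.4596,-.4196,.08)]:print(proj(c,p,True))
"
```

```text
time: 1.08
ee_pos: [0.462, -0.2791, 0.2395]
tool_rot: [[0.0, -0.154, -0.988], [0.001, -0.988, 0.154], [-1.0, -0.001, -0.0]]
contact_force: [0.1, 0.2, 0.8]
gripper_width: 0.702
t 1.13 pos [ 0.4654 -0.2732  0.2387] yaw -98.39 q7 -1.27 w 0.698 F [ 2.2  4.5 -0.2] 
 shift [-1.3  9.2  2.1] turn [ 0.61 -0.05  0.29]
[254.24400064 183.17677625]
[201.38350252 172.14582228]
[408.2626352  174.01364537]
```

View pics/w1.png

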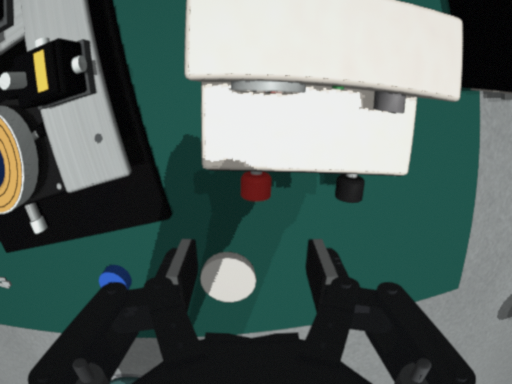

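```bash
python3 -c "
from h import *
c=cam('wrist');c=cam('wrist');crop(c['frame'],190,120,350,220,'w2.png')
plan(.462,-.282,.24,-99)
print(c['cx'],c['rvec'],c['tvec'])
for p in [(.462,-.282,.05),(.4876,-.2424,.08),(.4596,-.4196,.08)]:print(proj(c,p,True))
"
```

```text
w2.png scale 5 origin 190 120
t 1.23 pos [ 0.4619 -0.2795  0.2394] yaw -98.64 q7 -1.26 w 0.703 F [ 0.2 -0.5 -0.1] 
 shift [-0.6  2.5 -0.5] turn [0.36 0.03 0.07]
251.42499507294661 [-1.89631716  2.19718297  0.37455827] [-0.2048059   0.44996651  0.48436701]
[258.09914717 184.55514928]
[205.7503902  173.26988665]
[411.65851011 176.73450811]
```

View pics/w2.png

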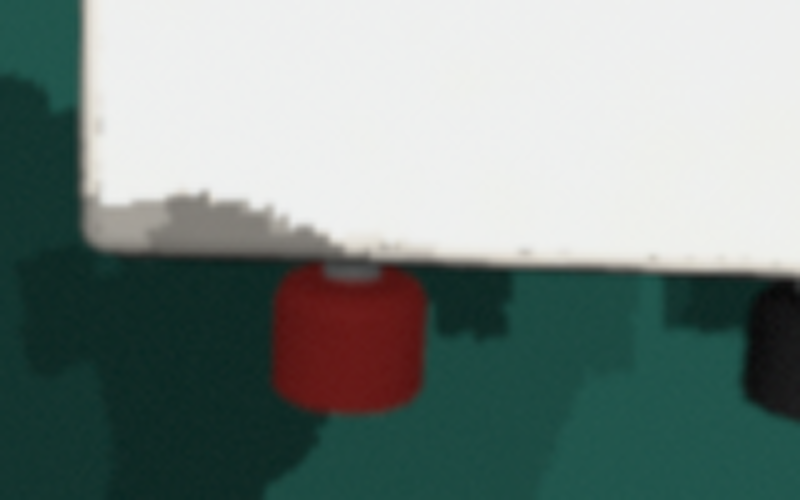

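```bash
python3 -c "
from h import *
c=cam('wrist');
crop(c['frame'],190,60,430,240,'w3.png',3)
f=lambda x,y,z:at_z(c,190+(x+.5)/5-.5,120+(y+.5)/5-.5,z,True)
a=f(120,252,.08);b=f(790,275,.08);print(a,b,np.degrees(np.arctan2(*(a-b)[[0,1]])))
print('front bottom/mid',f(350,413,.05),f(350,345,.055), f(352,270,.05))
plan(.462,-.282,.24,-99)
"
```

```text
w3.png scale 3 origin 190 60
[ 0.48751257 -0.25288069  0.08      ] [ 0.46746319 -0.36155208  0.08      ] 10.453268616496919
front bottom/mid [ 0.44250976 -0.28451242  0.05      ] [ 0.45761895 -0.28654854  0.055     ] [ 0.47010191 -0.28883449  0.05      ]
t 1.28 pos [ 0.4607 -0.2817  0.2397] yaw -98.86 q7 -1.26 w 0.699 F [-0.4 -0.3 -0.7] 
 shift [-0.3  0.1 -1.3] turn [ 0.14  0.03 -0.  ]
```

View pics/w3.png

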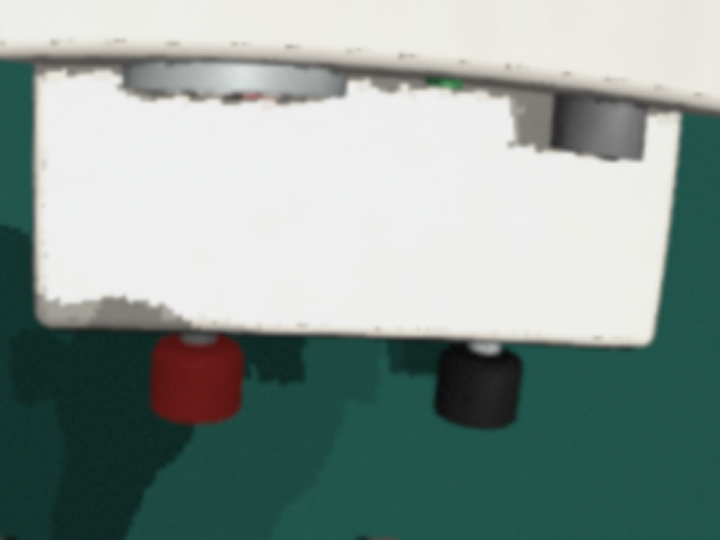

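```bash
python3 -c "
from h import *
c=cam('wrist')
f=lambda x,y,z:at_z(c,190+(x+.5)/3-.5,60+(y+.5)/3-.5,z,True)
a=f(60,327,.08);b=f(640,345,.08);print(a,b,np.degrees(np.arctan2(*(a-b)[[0,1]])))
for q in[(196,415,.05),(197,379,.05),(197,340,.05),(480,387,.05)]:print(f(*q))
plan(.462,-.283,.24,-99.5)
"
```

```text
[ 0.48795121 -0.25244602  0.08      ] [ 0.45822189 -0.41699095  0.08      ] 10.241487616539604
[ 0.44601063 -0.28328403  0.05      ]
[ 0.45766024 -0.28536896  0.05      ]
[ 0.46997964 -0.28724492  0.05      ]
[ 0.44110703 -0.37450545  0.05      ]
t 1.33 pos [ 0.46   -0.2831  0.2398] yaw -99.02 q7 -1.26 w 0.699 F [-0.1 -0.8  0.4] 
 shift [-0.2 -0.4 -2. ] turn [ 0.48  0.02 -0.04]
```

```bash
python3 -c "
from h import *
plan(.4595,-.2843,.104,-99.7)"
```

```text
t 1.33 pos [ 0.46   -0.2831  0.2398] yaw -99.02 q7 -1.26 w 0.699 F [-0.1 -0.8  0.4] 
 shift [135.8   1.2   0.2] turn [ 0.68  0.02 -0.04]
```

```bash
python3 -m handwheel '[[40,1,0,0.7,0,0,0.4],[80,1,0,0.7,0,0,0.4],[115,1,0,0.7,0,0,0.4],[136,1,0,0.7,0,0,0.4],[136,1,0,0.7,0,0,0.4]]' 40; python3 -c "
from h import *
c=cam('side');crop(c['frame'],230,90,330,170,'s1.png')
plan(.4595,-.2843,.104,-99.7)"
```

```text
time: 1.75
ee_pos: [0.4565, -0.2841, 0.0997]
tool_rot: [[-0.008, -0.172, -0.985], [0.003, -0.985, 0.172], [-1.0, -0.002, 0.008]]
contact_force: [-0.1, 0.0, 0.1]
gripper_width: 0.698
s1.png scale 7 origin 230 90
t 1.8 pos [ 0.458  -0.2846  0.1021] yaw -99.87 q7 -1.29 w 0.694 F [-0.3 -0.7 -0. ] 
 shift [-1.9 -0.5 -1.4] turn [-0.17  0.27  0.04]
```

View pics/s1.png

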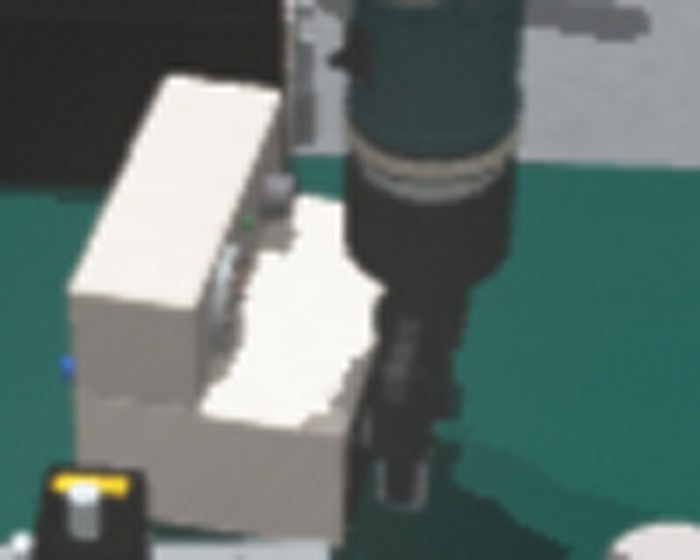

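```bash
python3 -m handwheel '[[-1,0,-1,0,0,0,-1],[-1,0,-1,0,0,0,-1],[-1,0,-1,0,0,0,-1],[-1,0,-1,0,0,0,-1],[-1,0,-1,0,0,0,-1]]' 40; python3 -c "
from h import *
plan(.4595,-.2843,.104,-99.7)"
```

```text
time: 2.22
ee_pos: [0.4625, -0.2831, 0.1073]
tool_rot: [[0.003, -0.169, -0.986], [-0.0, -0.986, 0.169], [-1.0, -0.0, -0.003]]
contact_force: [-1.5, 4.4, 4.7]
gripper_width: 0.31
t 2.22 pos [ 0.4625 -0.2831  0.1073] yaw -99.71 q7 -1.29 w 0.31 F [-1.5  4.4  4.7] 
 shift [3.3 1.7 2.8] turn [-0.01 -0.19  0.02]
```

```bash
python3 -m handwheel '[[0,1,4,0,0,0,-1],[0,1,9,0,0,0,-1],[0,1,14,0,0,0,-1],[0,1,19,0,0,0,-1],[0,1,21,0,0,0,-1]]' 40; python3 -c "
from h import *
plan(.4595,-.2843,.104,-99.7)"; python3 -m handwheel '[[0,0,0,0,0,0,-1],[0,0,0,0,0,0,-1]]'
```

```text
time: 2.63
ee_pos: [0.4442, -0.2799, 0.1075]
tool_rot: [[0.01, -0.167, -0.986], [-0.001, -0.986, 0.167], [-1.0, -0.0, -0.01]]
contact_force: [10.8, 4.8, -4.8]
gripper_width: 0.31
t 2.63 pos [ 0.4442 -0.2799  0.1075] yaw -99.64 q7 -1.27 w 0.31 F [10.8  4.8 -4.8] 
 shift [  3.7   1.8 -15.8] turn [ 0.06 -0.56  0.02]
time: 2.8
ee_pos: [0.4443, -0.2799, 0.1074]
tool_rot: [[0.009, -0.167, -0.986], [-0.001, -0.986, 0.167], [-1.0, -0.001, -0.009]]
contact_force: [7.2, 4.8, -0.5]
gripper_width: 0.316
```

```bash
python3 -m handwheel '[[0,0,0,0,0,0,0.4],[0,0,0,0,0,0,0.4],[0,0,0,0,0,0,0.4],[-15,0,0,0,0,0,0.4],[-55,0,0,0,0,0,0.4]]'; python3 -m handwheel '[[-40,0,0,0,0,0,0.2],[-80,0,0,0,0,0,0.2],[-100,0,0,0,0,0,0.2]]';  python3 -c "
from h import *
c=cam('top');crop(c['frame'],325,165,425,255,'t1.png')
c=cam('side');crop(c['frame'],230,90,330,170,'s2.png')
plan(.54,-.0245,.26,0)"
```

```text
time: 3.22
ee_pos: [0.4372, -0.2801, 0.1566]
tool_rot: [[-0.009, -0.169, -0.986], [0.004, -0.986, 0.169], [-1.0, -0.003, 0.009]]
contact_force: [0.2, -0.9, 0.8]
gripper_width: 0.695
time: 3.47
ee_pos: [0.4412, -0.2824, 0.265]
tool_rot: [[0.006, -0.17, -0.985], [-0.004, -0.986, 0.17], [-1.0, 0.003, -0.006]]
contact_force: [1.5, -1.1, -0.6]
gripper_width: 0.6
t1.png scale 6 origin 325 165
s2.png scale 7 origin 230 90
t 3.57 pos [ 0.4417 -0.2827  0.2646] yaw -99.76 q7 -1.26 w 0.597 F [-0.1 -0.2 -0.3] 
 shift [   4.1 -271.1  -53.1] turn [80.24 -0.55  0.17]
```

View pics/s2.png

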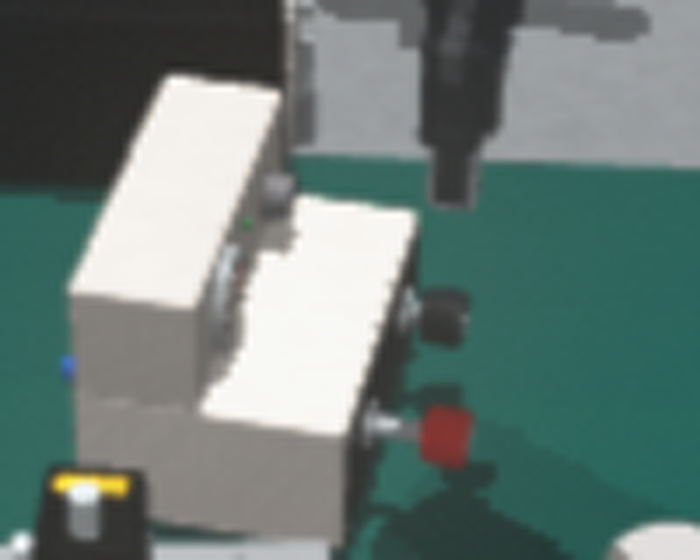

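```bash
python3 -m handwheel '[[0,-268,-97,-15,0,0,0.0],[0,-268,-97,-15,0,0,0.0],[0,-268,-97,-15,0,0,0.0],[0,-268,-97,-15,0,0,0.0],[0,-268,-97,-15,0,0,0.0]]'; python3 -c "
from h import *
plan(.54,-.0245,.26,-84)"
```

```text
time: 3.98
ee_pos: [0.543, -0.0988, 0.2589]
tool_rot: [[-0.002, 0.091, -0.996], [-0.0, -0.996, -0.091], [-1.0, -0.0, 0.002]]
contact_force: [0.4, 0.0, 0.4]
gripper_width: 0.499
t 3.98 pos [ 0.543  -0.0988  0.2589] yaw -84.77 q7 -1.43 w 0.499 F [0.4 0.  0.4] 
 shift [ -1.1 -74.3  -3.8] turn [-0.77  0.1   0.  ]
```

```bash
python3 -m handwheel '[[0,-40,-2,0,0,0,0.0],[0,-74,-4,0,0,0,0.0],[0,-74,-4,0,0,0,0.0],[0,-74,-4,0,0,0,0.0],[0,-74,-4,0,0,0,0.0]]'; python3 -c "
from h import *
plan(.54,-.0245,.26,-84)
c=cam('wrist');print('now',np.round(robot.observe()['ee_pos'],4));save(c['frame'],'w4.png')
for p in [(.54,-.0245,.154),(.5424,-.0243,.1),(.5754,-.0179,.1)]:print(proj(c,p,True))"
```

```text
time: 4.4
ee_pos: [0.5398, -0.0269, 0.259]
tool_rot: [[-0.002, 0.092, -0.996], [-0.001, -0.996, -0.092], [-1.0, 0.001, 0.002]]
contact_force: [-0.0, -1.2, -0.3]
gripper_width: 0.496
t 4.4 pos [ 0.5398 -0.0269  0.259 ] yaw -84.74 q7 -1.57 w 0.496 F [-0.  -1.2 -0.3] 
 shift [-1.  -2.4 -0.4] turn [-0.74  0.09 -0.04]
now [ 0.54   -0.0277  0.2592]
[246.83511069 222.97599577]
[247.76004113 191.53979232]
[243.31912701 151.4235804 ]
```

View pics/w4.png

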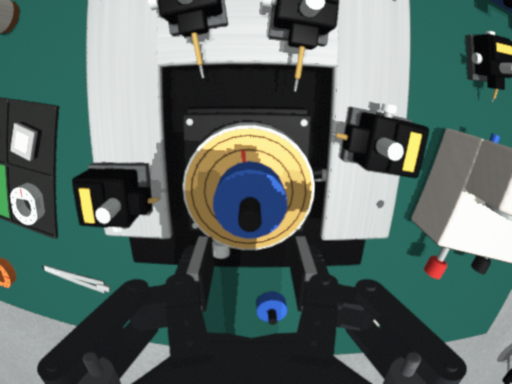

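```bash
python3 -c "
from h import *
c=cam('wrist');print('now',np.round(robot.observe()['ee_pos'],4));crop(c['frame'],170,110,330,270,'w5.png',4)
np.savez('c5.npz',**{k:c[k] for k in c})"
```

```text
now [ 0.5401 -0.028   0.2593]
w5.png scale 4 origin 170 110
```

View pics/w5.png

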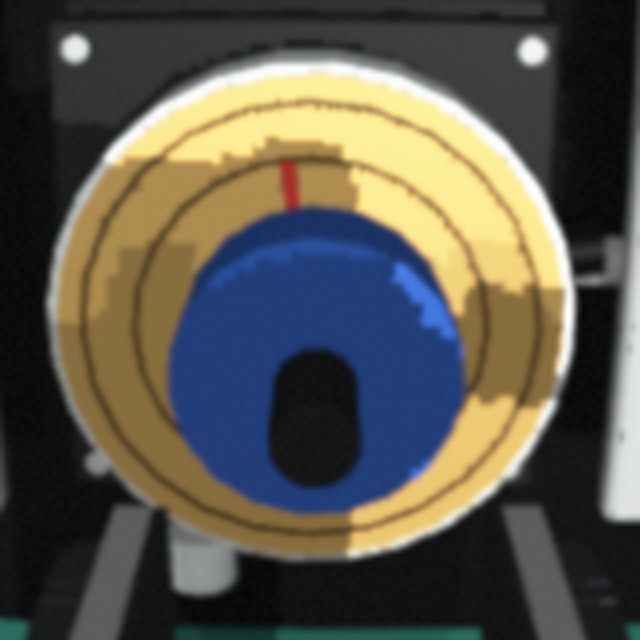

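```bash
python3 -c "
from h import *
c=dict(np.load('c5.npz'))
f=lambda x,y,z:at_z(c,170+(x+.5)/4-.5,110+(y+.5)/4-.5,z,True)
print('top',f(315,441,.154),'cap',f(317,375,.126))
L,Rr,T,B=f(50,310,.1),f(573,310,.1),f(312,65,.1),f(312,558,.1)
print(L,Rr,T,B,'centre y',(L+Rr)[1]/2,'x',(T+B)[0]/2, np.linalg.norm(L-Rr),T[0]-B[0])
a,b=f(288,160,.1),f(292,208,.1);print(a,b)
plan(.54,-.0245,.26,-84)
"
```

```text
top [ 0.54239704 -0.02606835  0.154     ] cap [ 0.54266817 -0.0261637   0.126     ]
[0.54147826 0.02951204 0.1       ] [ 0.55114032 -0.07826281  0.1       ] [ 0.59601174 -0.02032799  0.1       ] [ 0.48816592 -0.02956479  0.1       ] centre y -0.024375388010129666 x 0.5420888331807825 0.10820708291067553 0.10784581964918516
[ 0.57686715 -0.01726972  0.1       ] [ 0.56724231 -0.01884878  0.1       ]
t 4.5 pos [ 0.5401 -0.028   0.2593] yaw -84.88 q7 -1.57 w 0.494 F [ 0.1 -0.4  0.2] 
 shift [-0.7 -3.4 -0.3] turn [-0.88  0.06 -0.05]
```

```bash
python3 -c "
from h import *
plan(.542,-.0252,.204,-84.9)"
```

```text
t 4.5 pos [ 0.5401 -0.028   0.2593] yaw -84.88 q7 -1.57 w 0.494 F [ 0.1 -0.4  0.2] 
 shift [55.3 -2.6 -2.2] turn [ 0.02  0.06 -0.05]
```

```bash
python3 -m handwheel '[[0,-2.6,-2.2,0,0,0,0],[20,-2.6,-2.2,0,0,0,0],[40,-2.6,-2.2,0,0,0,0],[55,-2.6,-2.2,0,0,0,0],[55,-2.6,-2.2,0,0,0,0]]'; python3 -c "
from h import *
plan(.542,-.0252,.204,-84.9)
c=cam('side');crop(c['frame'],180,110,320,260,'s3.png',4)"
```

```text
time: 4.92
ee_pos: [0.5406, -0.0242, 0.2019]
tool_rot: [[-0.006, 0.09, -0.996], [-0.0, -0.996, -0.09], [-1.0, -0.0, 0.006]]
contact_force: [-0.3, 0.2, 0.5]
gripper_width: 0.499
t 4.92 pos [ 0.5406 -0.0242  0.2019] yaw -84.81 q7 -1.6 w 0.499 F [-0.3  0.2  0.5] 
 shift [-2.1  1.1 -1.3] turn [0.09 0.32 0.02]
s3.png scale 4 origin 180 110
```

View pics/s3.png

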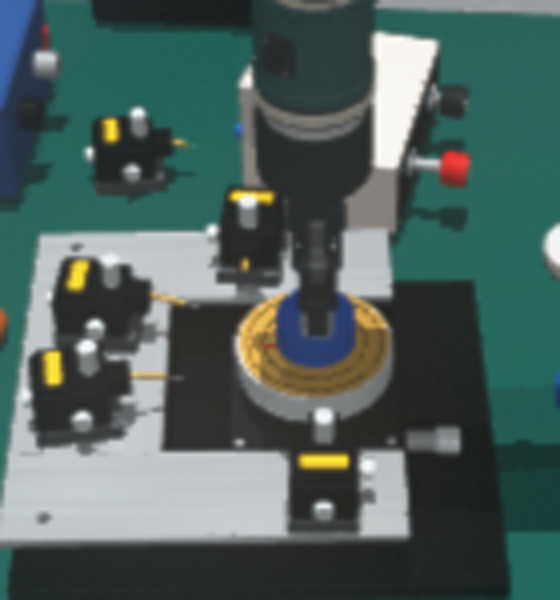

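```bash
python3 -m handwheel '[[0,0,0,0,0,0,0],[0,0,0,0,0,0,-1],[0,0,0,0,0,0,-1],[0,0,0,0,0,0,-1],[0,0,0,0,0,0,-1]]' 40; python3 -m handwheel '[[0,0,0,0,0,0,-1],[0,0,0,0,0,0,-1]]'
```

```text
time: 5.38
ee_pos: [0.543, -0.0233, 0.2061]
tool_rot: [[0.002, 0.092, -0.996], [-0.0, -0.996, -0.092], [-1.0, 0.001, -0.002]]
contact_force: [-0.6, 0.2, 5.9]
gripper_width: 0.166
time: 5.55
ee_pos: [0.543, -0.0232, 0.2061]
tool_rot: [[0.002, 0.092, -0.996], [-0.0, -0.996, -0.092], [-1.0, 0.001, -0.002]]
contact_force: [-1.0, -0.7, 7.0]
gripper_width: 0.167
```

```bash
python3 -m handwheel '[[-6,0,0,0,0,0,-1],[-16,0,0,0,0,0,-1],[-30,0,0,0,0,0,-1],[-55,0,0,0,0,0,-1],[-80,0,0,0,0,0,-1]]';python3 -c "
from h import *
plan(.4787,.383,.286,-97.5)
c=cam('side');crop(c['frame'],180,110,320,260,'s4.png',4)"
```

```text
time: 5.97
ee_pos: [0.5417, -0.023, 0.2857]
tool_rot: [[-0.002, 0.093, -0.996], [0.0, -0.996, -0.093], [-1.0, -0.0, 0.002]]
contact_force: [0.3, 0.0, -0.0]
gripper_width: 0.172
t 5.97 pos [ 0.5417 -0.023   0.2857] yaw -84.69 q7 -1.57 w 0.172 F [ 0.3  0.  -0. ] 
 shift [-1.000e-01 -4.101e+02  2.520e+01] turn [1.281e+01 1.000e-01 1.000e-02]
s4.png scale 4 origin 180 110
```

View pics/s4.png

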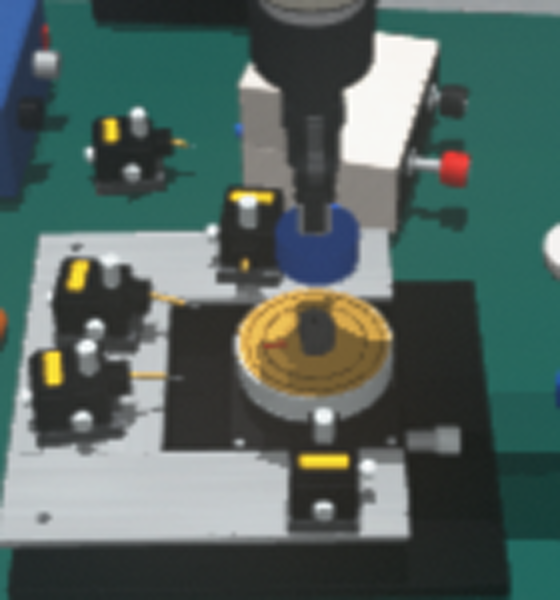

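```bash
python3 -m handwheel '[[0,-40,2,3,0,0,-1],[0,-80,5,6,0,0,-1],[0,-120,7,9,0,0,-1],[0,-160,10,12,0,0,-1],[0,-200,12,12,0,0,-1]]';python3 -c "
from h import *
plan(.4787,.383,.286,-97.5)"
```

```text
time: 6.43
ee_pos: [0.5112, 0.1766, 0.2857]
tool_rot: [[0.001, -0.119, -0.993], [0.0, -0.993, 0.119], [-1.0, -0.0, -0.001]]
contact_force: [0.6, 0.6, -1.1]
gripper_width: 0.167
t 6.43 pos [0.5112 0.1766 0.2857] yaw -96.85 q7 -2.18 w 0.167 F [ 0.6  0.6 -1.1] 
 shift [  -0.4 -201.    56.8] turn [ 0.65 -0.04  0.01]
```

```bash
python3 -m handwheel '[[0,-39,11,0,0,0,-1],[0,-78,22,0,0,0,-1],[0,-117,33,0,0,0,-1],[0,-156,44,0,0,0,-1],[0,-195,55,0,0,0,-1]]';python3 -m handwheel '[[0,-6,2,0,0,0,-1],[0,-6,2,0,0,0,-1],[0,-6,2,0,0,0,-1]]';python3 -c "
from h import *
c=cam('wrist');save(c['frame'],'w6.png')
plan(.4787,.383,.286,-97.5)
for q in[(.5287,.4216),(.518,.333),(.428,.3436),(.4402,.4337),(.4787,.383)]:print(proj(c,(*q,.003),True))
print(proj(c,(.4634,.2885,.023),True))
"
```

```text
time: 6.85
ee_pos: [0.4794, 0.3768, 0.2855]
tool_rot: [[0.001, -0.117, -0.993], [0.0, -0.993, 0.117], [-1.0, -0.0, -0.001]]
contact_force: [0.5, -0.3, 0.7]
gripper_width: 0.167
time: 7.1
ee_pos: [0.4785, 0.3812, 0.2848]
tool_rot: [[-0.0, -0.116, -0.993], [-0.001, -0.993, 0.116], [-1.0, 0.001, 0.0]]
contact_force: [-0.3, -0.2, -1.2]
gripper_width: 0.173
t 7.15 pos [0.4792 0.3799 0.2848] yaw -96.77 q7 -2.55 w 0.169 F [-0.3 -0.4 -1. ] 
 shift [-1.2 -3.   0.8] turn [ 0.73 -0.02 -0.07]
[212.15020501 123.39708781]
[287.31052794 123.61168146]
[284.96760826 195.30293264]
[213.23634814 194.08322905]
[249.36506522 159.99386267]
[330.19899158 168.10034399]
```

View pics/w6.png

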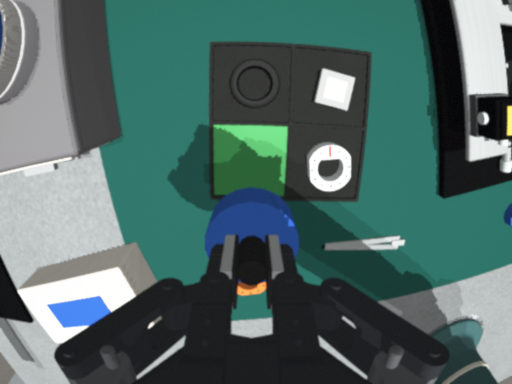

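```bash
python3 -c "
from h import *
plan(.4787,.383,.109,-97.5)"; python3 -m handwheel '[[36,-1,0,0,0,0,-1],[75,-2,0,0,0,0,-1],[110,-3,0,0,0,0,-1],[140,-3,0,0,0,0,-1],[155,-3,0,0,0,0,-1]]';python3 -m handwheel '[[8,0,0,0,0,0,-1],[15,0,0,0,0,0,-1],[18,0,0,0,0,0,-1],[20,0,0,0,0,0,-1],[20,0,0,0,0,0,-1]]';python3 -c "
from h import *
plan(.4787,.383,.109,-97.5)"
```

```text
t 7.15 pos [0.4792 0.3799 0.2848] yaw -96.77 q7 -2.55 w 0.169 F [-0.3 -0.4 -1. ] 
 shift [175.8  -3.2   0.9] turn [ 0.73 -0.02 -0.07]
time: 7.57
ee_pos: [0.4789, 0.3802, 0.1261]
tool_rot: [[-0.004, -0.12, -0.993], [-0.005, -0.993, 0.12], [-1.0, 0.005, 0.003]]
contact_force: [0.6, -0.2, -0.2]
gripper_width: 0.167
time: 7.98
ee_pos: [0.4797, 0.3842, 0.1107]
tool_rot: [[0.001, -0.117, -0.993], [0.001, -0.993, 0.117], [-1.0, -0.001, -0.001]]
contact_force: [0.1, -0.1, -0.3]
gripper_width: 0.171
t 7.98 pos [0.4797 0.3842 0.1107] yaw -96.73 q7 -2.62 w 0.171 F [ 0.1 -0.1 -0.3] 
 shift [1.7 1.3 0.8] turn [ 0.77 -0.07  0.05]
```

```bash
python3 -m handwheel '[[1,0,0,0,0,0,-1],[2,0,0,0,0,0,-1],[3,0,0,0,0,0,-1],[3,0,0,0,0,0,-1]]';python3 -c "
from h import *
plan(.4787,.383,.109,-97.5)
c=cam('side');crop(c['frame'],200,270,320,384,'s5.png',5)"
```

```text
time: 8.32
ee_pos: [0.4796, 0.3847, 0.109]
tool_rot: [[0.002, -0.117, -0.993], [0.001, -0.993, 0.117], [-1.0, -0.001, -0.002]]
contact_force: [-2.9, -2.3, 10.2]
gripper_width: 0.17
t 8.32 pos [0.4796 0.3847 0.109 ] yaw -96.7 q7 -2.63 w 0.17 F [-2.9 -2.3 10.2] 
 shift [0.  1.8 0.7] turn [ 0.8  -0.09  0.05]
s5.png scale 5 origin 200 270
```

View pics/s5.png

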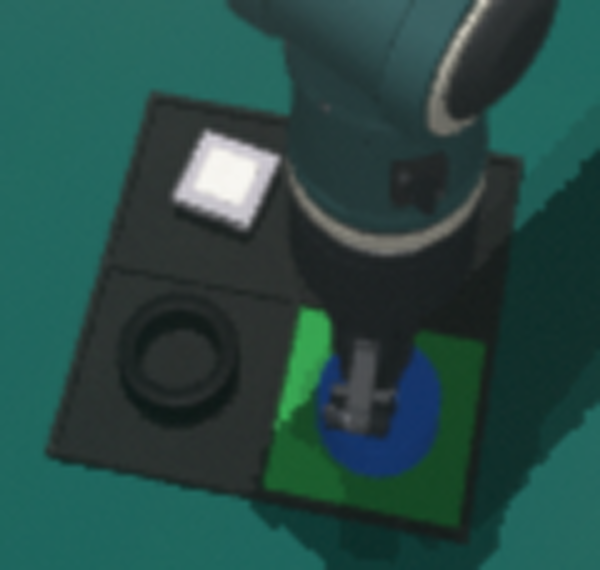

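```bash
python3 -m handwheel '[[-1,0,0,0,0,0,0],[-1,0,0,0,0,0,0],[-1,0,0,0,0,0,0],[-1,0,0,0,0,0,0],[-20,0,0,0,0,0,0]]';python3 -m handwheel '[[-35,0,0,0,0,0,0],[-70,0,0,0,0,0,0.1],[-110,0,0,0,0,0,0.2],[-110,0,0,0,0,0,0.4],[-110,0,0,0,0,0,0.4]]';python3 -c "
from h import *
c=cam('wrist');print(robot.observe()['ee_pos']);save(c['frame'],'w7.png');crop(c['frame'],270,110,390,210,'w7c.png',6)
np.savez('c7.npz',**{k:c[k] for k in c})
plan(.463,.2885,.23,-93)"
```

```text
time: 8.78
ee_pos: [0.4774, 0.3826, 0.1236]
tool_rot: [[-0.005, -0.117, -0.993], [-0.004, -0.993, 0.117], [-1.0, 0.005, 0.005]]
contact_force: [-0.5, -0.8, -0.1]
gripper_width: 0.497
time: 9.2
ee_pos: [0.48, 0.3851, 0.2396]
tool_rot: [[0.004, -0.117, -0.993], [0.003, -0.993, 0.117], [-1.0, -0.004, -0.004]]
contact_force: [0.3, -0.3, -0.5]
gripper_width: 0.699
[0.47923493 0.38421302 0.23745821]
w7c.png scale 6 origin 270 110
t 9.25 pos [0.4792 0.3842 0.2375] yaw -96.71 q7 -2.57 w 0.698 F [ 0.2  0.1 -0.9] 
 shift [ 7.4 97.   5. ] turn [-3.71 -0.07  0.05]
```

View pics/w7.png

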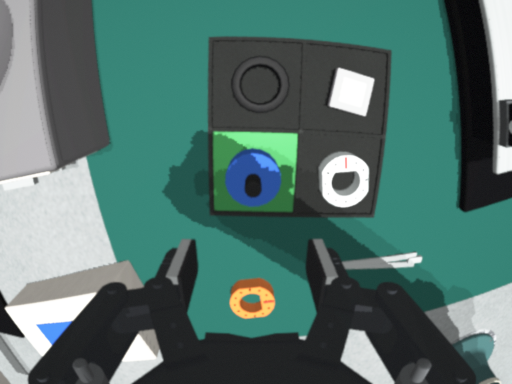

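View pics/w7c.png

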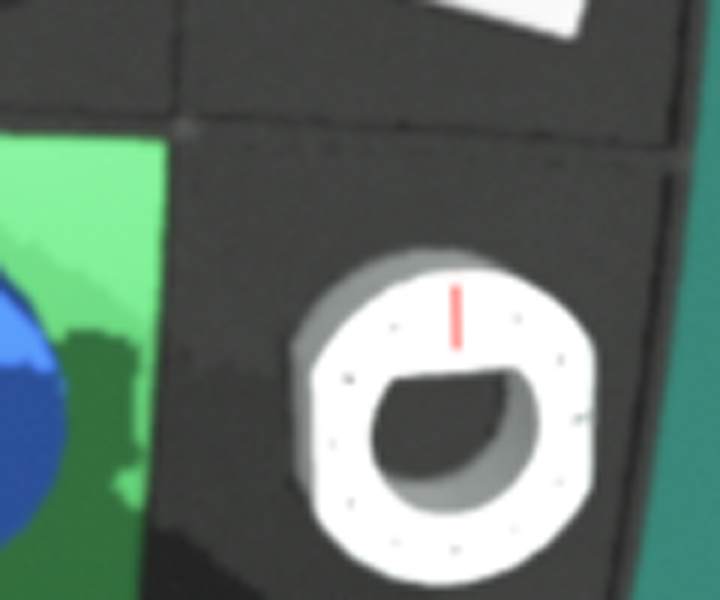

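```bash
python3 -c "
from h import *
c=dict(np.load('c7.npz'))
f=lambda x,y,z:at_z(c,270+(x+.5)/6-.5,110+(y+.5)/6-.5,z,True)
L,R,T,B=f(313,440,.023),f(594,412,.023),f(462,268,.023),f(443,585,.023)
print((L+R)/2,(T+B)/2,np.linalg.norm(L-R),np.linalg.norm(T-B))
a,b=f(455,285,.023),f(457,348,.023);print(a,b,np.degrees(np.arctan2(*(a-b)[[1,0]])))
a,b=f(398,380,.023),f(510,369,.023);print('bore flat',np.degrees(np.arctan2(*(a-b)[[1,0]])))
a,b=f(314,380,.023),f(313,500,.023);print('flatL',np.degrees(np.arctan2(*(a-b)[[1,0]])))
a,b=f(594,360,.023),f(594,490,.023);print('flatR',np.degrees(np.arctan2(*(a-b)[[1,0]])))
"; python3 -m handwheel '[[7,40,2,-3,0,0,0.4],[7,80,4,-3,0,0,0.4],[7,97,5,-3,0,0,0.4],[7,97,5,-3,0,0,0.4],[7,97,5,-3,0,0,0.4]]'; python3 -m handwheel '[[0,0,0,0,0,0,0.4],[0,0,0,0,0,0,0.4],[0,0,0,0,0,0,0.4]]'; python3 -c "
from h import *
plan(.463,.2885,.23,-93)
c=cam('wrist');print(robot.observe()['ee_pos']);crop(c['frame'],190,130,310,230,'w8.png',6)
np.savez('c8.npz',**{k:c[k] for k in c})"
```

```text
[0.46431465 0.28825816 0.023     ] [0.46342581 0.28882993 0.023     ] 0.052083237840605624 0.058011090638548576
[0.48949143 0.2879125  0.023     ] [0.47833694 0.28789091 0.023     ] 0.1109078764776667
bore flat 89.54282647642849
flatL -2.912385784934251
flatR 0.497823671258015
time: 9.67
ee_pos: [0.4624, 0.2871, 0.2284]
tool_rot: [[-0.002, -0.067, -0.998], [-0.002, -0.998, 0.067], [-1.0, 0.002, 0.002]]
contact_force: [0.4, -0.8, 0.6]
gripper_width: 0.702
time: 9.92
ee_pos: [0.4625, 0.2897, 0.2294]
tool_rot: [[-0.001, -0.063, -0.998], [0.0, -0.998, 0.063], [-1.0, -0.0, 0.001]]
contact_force: [-0.2, -0.5, 0.3]
gripper_width: 0.703
t 9.92 pos [0.4625 0.2897 0.2294] yaw -93.6 q7 -2.41 w 0.703 F [-0.2 -0.5  0.3] 
 shift [-0.6  1.1 -0.6] turn [-0.6   0.04  0.02]
[0.46252091 0.28950597 0.22946628]
w8.png scale 6 origin 190 130
```

View pics/w8.png

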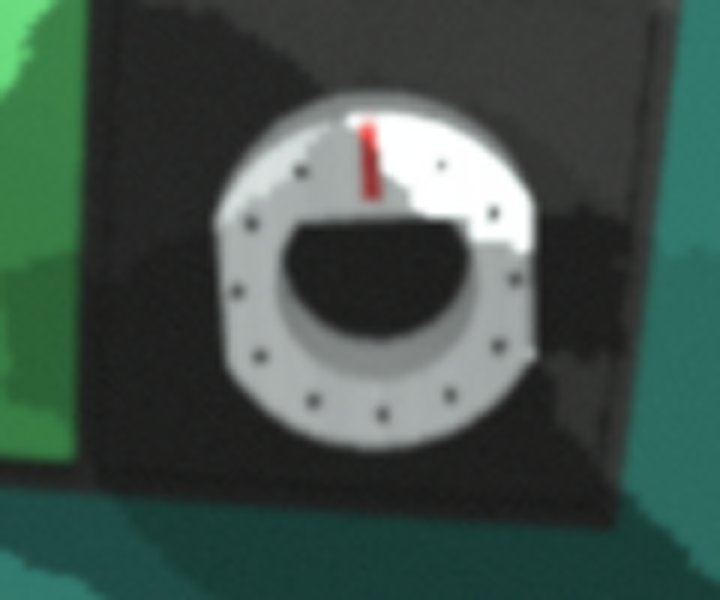

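```bash
python3 -c "
from h import *
c=dict(np.load('c8.npz'))
f=lambda x,y,z:at_z(c,190+(x+.5)/6-.5,130+(y+.5)/6-.5,z,True)
ang=lambda a,b:np.degrees(np.arctan2(*(a-b)[[1,0]]))
L,R,T,B=f(222,290,.023),f(534,283,.023),f(370,110,.023),f(381,450,.023)
print((L+R)/2,(T+B)/2,np.linalg.norm(L-R),np.linalg.norm(T-B), 'TB',ang(T,B))
print('line',ang(f(369,125,.023),f(374,198,.023)))
print('bore',ang(f(302,222,.023),f(462,217,.023))-90)
print('flats',ang(f(217,225,.023),f(227,362,.023)),ang(f(535,205,.023),f(536,350,.023)))
plan(.4635,.289,.1,-91)
"
```

```text
[0.46317527 0.28812041 0.023     ] [0.46343833 0.28847155 0.023     ] 0.05064548477259645 0.05767341969746478 TB -1.8128974558051283
line 0.1851481927105962
bore -1.7491068268823255
flats -1.0895050151366585 -1.6570485962770847
t 9.97 pos [0.4625 0.2895 0.2295] yaw -93.61 q7 -2.41 w 0.698 F [ 0.1 -0.9 -0.4] 
 shift [129.5   0.5  -1.1] turn [-2.61  0.03  0.01]
```

```bash
python3 -c "
from h import *
c=cam('side')
for q in[(380,500),(402,507),(425,505)]:
  o,d=ray(c,230+(q[0]+.5)/7-.5,90+(q[1]+.5)/7-.5)
  for y in(-.245,-.255):print(q,y,np.round(o+d*(y-o[1])/d[1],4))
"
```

```text
(380, 500) -0.245 [ 0.4745 -0.245   0.0395]
(380, 500) -0.255 [ 0.4744 -0.255   0.0309]
(402, 507) -0.245 [ 0.4641 -0.245   0.0357]
(402, 507) -0.255 [ 0.4639 -0.255   0.0271]
(425, 505) -0.245 [ 0.4535 -0.245   0.0375]
(425, 505) -0.255 [ 0.4532 -0.255   0.0289]
```

```bash
python3 -m handwheel '[[40,1,-1,-2.6,0,0,0.4],[80,1,-1,-2.6,0,0,0.4],[110,1,-1,-2.6,0,0,0.4],[125,1,-1,-2.6,0,0,0.4],[130,1,-1,-2.6,0,0,0.4]]';  python3 -m handwheel '[[5,0,0,0,0,0,0.4],[10,0,0,0,0,0,0.4],[10,0,0,0,0,0,0.4],[10,0,0,0,0,0,0.4]]'; python3 -c "
from h import *
c=cam('side');crop(c['frame'],200,270,320,384,'s6.png',5)
plan(.4633,.2884,.0765,-91)
"
```

```text
time: 10.43
ee_pos: [0.4621, 0.2868, 0.0967]
tool_rot: [[-0.005, -0.018, -1.0], [-0.003, -1.0, 0.018], [-1.0, 0.003, 0.005]]
contact_force: [-0.1, -0.9, 0.0]
gripper_width: 0.702
time: 10.77
ee_pos: [0.4642, 0.2878, 0.0907]
tool_rot: [[0.001, -0.019, -1.0], [0.001, -1.0, 0.019], [-1.0, -0.001, -0.001]]
contact_force: [-0.4, -0.8, -0.1]
gripper_width: 0.698
s6.png scale 5 origin 200 270
t 10.82 pos [0.4643 0.2878 0.0908] yaw -91.11 q7 -2.45 w 0.698 F [-0.1 -0.9 -1. ] 
 shift [14.3 -0.6  1. ] turn [-0.11 -0.09  0.06]
```

View pics/s6.png

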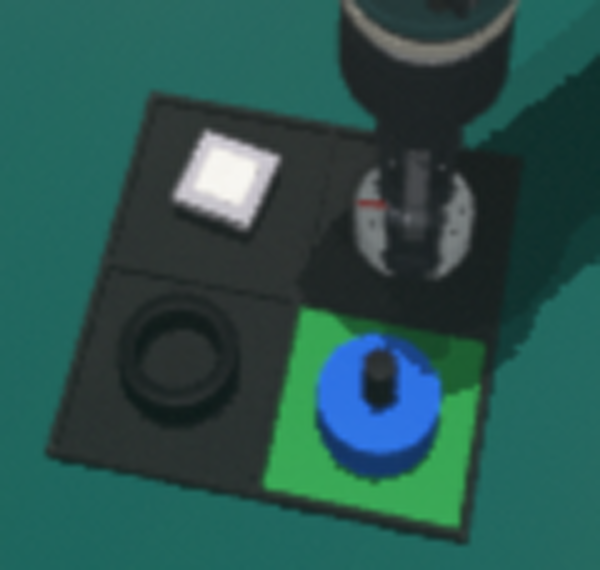

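```bash
python3 -m handwheel '[[5,0,1,0,0,0,0.4],[10,0,1,0,0,0,0.4],[14,0,1,0,0,0,0.4],[14,0,1,0,0,0,0.4],[14,0,1,0,0,0,0.4]]';  python3 -m handwheel '[[0,0,0,0,0,0,-0.2],[0,0,0,0,0,0,-0.2],[0,0,0,0,0,0,-0.2],[0,0,0,0,0,0,-0.2],[0,0,0,0,0,0,-0.2]]' 40; python3 -c "
from h import *
plan(.4633,.2884,.0765,-91)
"
```

```text
time: 11.23
ee_pos: [0.4625, 0.2872, 0.0754]
tool_rot: [[-0.001, -0.019, -1.0], [-0.0, -1.0, 0.019], [-1.0, 0.0, 0.001]]
contact_force: [0.5, 0.9, -0.0]
gripper_width: 0.701
time: 11.65
ee_pos: [0.4628, 0.2875, 0.076]
tool_rot: [[0.0, -0.019, -1.0], [0.0, -1.0, 0.019], [-1.0, -0.0, -0.0]]
contact_force: [-0.3, 0.5, 1.9]
gripper_width: 0.578
t 11.65 pos [0.4628 0.2875 0.076 ] yaw -91.1 q7 -2.46 w 0.578 F [-0.3  0.5  1.9] 
 shift [-0.5 -0.9 -0.5] turn [-0.1  -0.02  0.02]
```

```bash
python3 -m handwheel '[[-10,0,0,0,0,0,-0.2],[-45,0,0,0,0,0,-0.2],[-85,0,0,0,0,0,-0.2],[-125,0,0,0,0,0,-0.2],[-165,0,0,0,0,0,-0.2]]' 60;  python3 -m handwheel '[[-20,0,0,0,0,0,-0.2],[-20,0,0,0,0,0,-0.2],[-20,0,0,0,0,0,-0.2]]'; python3 -c "
from h import *
c=cam('wrist');save(c['frame'],'w9.png')
plan(.542,-.0245,.26,-78)
"
```

```text
time: 12.07
ee_pos: [0.462, 0.287, 0.2428]
tool_rot: [[-0.001, -0.019, -1.0], [-0.001, -1.0, 0.019], [-1.0, 0.001, 0.001]]
contact_force: [1.4, 0.7, -0.5]
gripper_width: 0.569
time: 12.32
ee_pos: [0.4629, 0.2873, 0.2623]
tool_rot: [[0.003, -0.019, -1.0], [0.001, -1.0, 0.019], [-1.0, -0.001, -0.002]]
contact_force: [-0.2, -0.8, -2.3]
gripper_width: 0.57
t 12.37 pos [0.4623 0.2868 0.2607] yaw -91.12 q7 -2.35 w 0.573 F [ 0.7 -0.3 -2.2] 
 shift [  0.9 309.7 -85.8] turn [-13.12   0.02  -0.04]
```

View pics/w9.png

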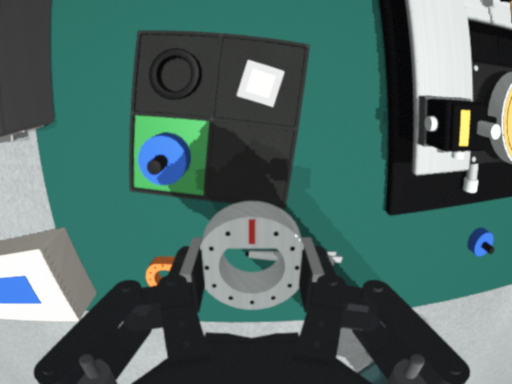

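```bash
python3 -c "
from h import *
c=cam('wrist');crop(c['frame'],190,190,320,320,'w10.png',4)
np.savez('c10.npz',ee=robot.observe()['ee_pos'],tr=robot.observe()['tool_rot'],**{k:c[k] for k in c})"
```

```text
w10.png scale 4 origin 190 190
```

View pics/w10.png

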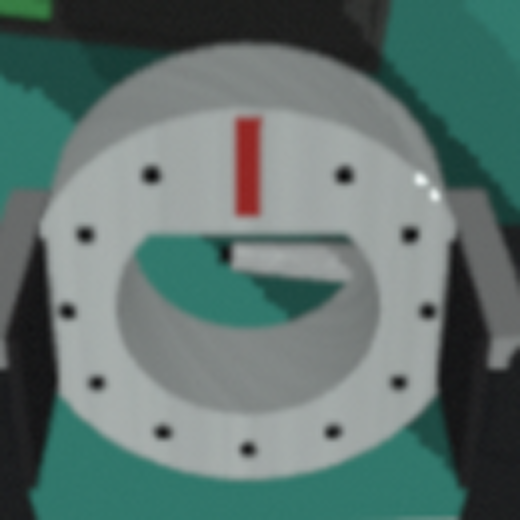

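```bash
python3 -c "
from h import *
c=dict(np.load('c10.npz'));e=c['ee'];tr=c['tr']
f=lambda x,y,z:at_z(c,190+(x+.5)/4-.5,190+(y+.5)/4-.5,z,True)
for dz in(.050,.053,.056):
  z=e[2]-dz;T,B=f(248,107,z),f(248,480,z);L,R=f(44,235,z),f(454,230,z);d=tr.T@((T+B)/2-e)*1000
  print(dz,'len',np.linalg.norm(T-B),'LR',np.linalg.norm(L-R),'centre tool',np.round(d,1),'ang',np.degrees(np.arctan2(*(T-B)[[1,0]])))
print(e)
"
```

```text
0.05 len 0.05549304295387341 LR 0.04858302118270916 centre tool [50.   0.4 -2.6] ang -1.1256532697170445
0.053 len 0.056870187539779744 LR 0.04978868302836348 centre tool [53.   0.4 -0.5] ang -1.1256532697170527
0.056 len 0.058247332125686196 LR 0.0509943448740178 centre tool [56.   0.4  1.5] ang -1.1256532697170585
[0.46197466 0.28662198 0.25970895]
```

```bash
python3 -m handwheel '[[0,40,-4,-3,0,0,-0.2],[0,80,-8,-6,0,0,-0.2],[0,120,-12,-9,0,0,-0.2],[0,160,-16,-12,0,0,-0.2],[0,200,-20,-12,0,0,-0.2]]'; python3 -c "
from h import *
plan(.48,-.0245,.26,-79)"
```

```text
time: 12.83
ee_pos: [0.4776, 0.085, 0.2589]
tool_rot: [[-0.004, 0.192, -0.981], [-0.001, -0.981, -0.192], [-1.0, -0.0, 0.004]]
contact_force: [0.5, 0.2, -0.8]
gripper_width: 0.57
t 12.83 pos [0.4776 0.085  0.2589] yaw -78.94 q7 -1.73 w 0.57 F [ 0.5  0.2 -0.8] 
 shift [ -1.  108.   18.7] turn [0.06 0.24 0.02]
```

```bash
python3 -m handwheel '[[0,35,6,0,0,0,-0.2],[0,70,12,0,0,0,-0.2],[0,100,18,0,0,0,-0.2],[0,108,18,0,0,0,-0.2],[0,108,18,0,0,0,-0.2]]';python3 -m handwheel '[[0,0,0,0,0,0,-0.2],[0,0,0,0,0,0,-0.2],[0,0,0,0,0,0,-0.2],[0,0,0,0,0,0,-0.2]]'; python3 -c "
from h import *
plan(.48,-.0245,.26,-79)
c=cam('wrist');save(c['frame'],'w11.png');crop(c['frame'],190,80,310,200,'w11c.png',5)
np.savez('c11.npz',ee=robot.observe()['ee_pos'],tr=robot.observe()['tool_rot'],**{k:c[k] for k in c})
print(proj(c,(.542,-.025,.1),1))"
```

```text
time: 13.25
ee_pos: [0.4808, -0.0253, 0.2591]
tool_rot: [[-0.004, 0.184, -0.983], [-0.001, -0.983, -0.184], [-1.0, -0.0, 0.004]]
contact_force: [-0.6, 0.4, -1.0]
gripper_width: 0.572
time: 13.58
ee_pos: [0.4815, -0.0208, 0.2606]
tool_rot: [[-0.0, 0.192, -0.981], [0.0, -0.981, -0.192], [-1.0, -0.0, 0.0]]
contact_force: [0.0, -0.4, -0.7]
gripper_width: 0.567
t 13.58 pos [ 0.4815 -0.0208  0.2606] yaw -78.94 q7 -1.49 w 0.567 F [ 0.  -0.4 -0.7] 
 shift [0.6 3.3 2.2] turn [0.06 0.02 0.03]
w11c.png scale 5 origin 190 80
[271.10861104 123.22169453]
```

View pics/w11.png

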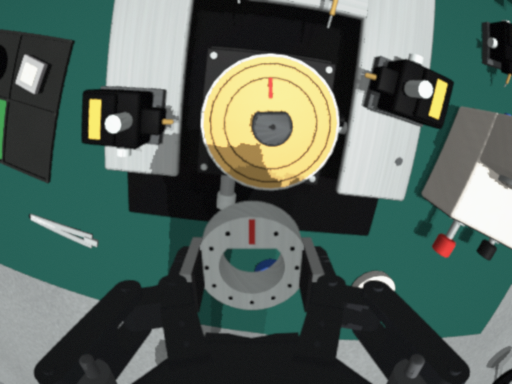

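View pics/w11c.png

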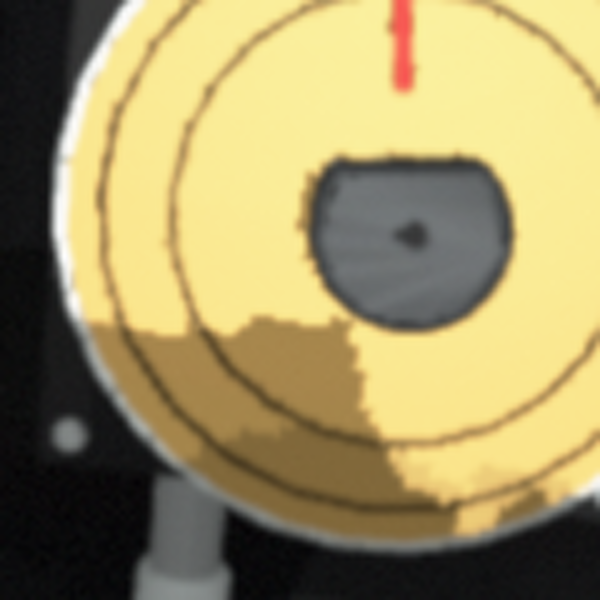

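```bash
python3 -c "
from h import *
c=dict(np.load('c11.npz'));e=c['ee'];tr=c['tr'];print(e)
s=5;u0,v0=190,80
f=lambda x,y,z:at_z(c,u0+(x+.5)/s-.5,v0+(y+.5)/s-.5,z,True)
ang=lambda a,b:np.degrees(np.arctan2(*(a-b)[[1,0]]))
print('dot',f(411,237,.12),'base silhouette',(f(411,328,.12)+f(411,160,.12))/2,f(411,160,.12)-f(411,328,.12))
print('flat',ang(f(335,161,.12),f(485,159,.12))-90)
g=lambda u,v:at_z(c,u,v,.1,True)
print('line',ang(g(270.2,77),g(270.6,97.5)), ang(g(270.3,87),f(411,237,.12)))
pts=np.array([f(60,155,.1),f(57,215,.1),f(75,300,.1),f(130,425,.1),f(370,545,.1),f(480,535,.1),f(130,15,.1)])[:,:2]
A=np.c_[2*pts,np.ones(len(pts))];k=np.linalg.lstsq(A,(pts**2).sum(1),rcond=None)[0];print('circle',k[:2],np.sqrt(k[2]+k[:2]@k[:2]))
"
```

```text
[ 0.48157774 -0.02113193  0.26071378]
dot [ 0.54141574 -0.02431763  0.12      ] base silhouette [ 0.5403422  -0.02455767  0.12      ] [0.0237551  0.00496405 0.        ]
flat 12.48125832284164
line 12.51387975034012 11.243338331571826
circle [ 0.54059451 -0.02350614] 0.05275825681115011
```

```bash
python3 -c "
from h import *
plan(.5409,-.0242,.22,-77.7)"
```

```text
t 13.63 pos [ 0.4816 -0.0211  0.2607] yaw -78.97 q7 -1.49 w 0.569 F [ 0.4 -0.1 -1.1] 
 shift [ 40.7  14.4 -57.6] turn [-1.27  0.01  0.02]
```

```bash
python3 -m handwheel '[[0,7,-29,-1.3,0,0,-0.2],[0,14.4,-57.6,-1.3,0,0,-0.2],[20,14.4,-57.6,-1.3,0,0,-0.2],[40,14.4,-57.6,-1.3,0,0,-0.2],[40,14.4,-57.6,-1.3,0,0,-0.2]]';python3 -m handwheel '[[0,0,0,0,0,0,-0.2],[0,0,0,0,0,0,-0.2],[0,0,0,0,0,0,-0.2],[0,0,0,0,0,0,-0.2]]'; python3 -c "
from h import *
plan(.5409,-.0242,.22,-77.7)
c=cam('side');crop(c['frame'],180,110,320,260,'s7.png',4)
c=cam('wrist');crop(c['frame'],170,150,330,330,'w12.png',3)
plan(.5409,-.0242,.22,-77.7)
"
```

```text
time: 14.05
ee_pos: [0.539, -0.025, 0.2173]
tool_rot: [[-0.007, 0.212, -0.977], [0.0, -0.977, -0.212], [-1.0, -0.002, 0.007]]
contact_force: [-0.8, -0.5, -1.9]
gripper_width: 0.574
time: 14.38
ee_pos: [0.5414, -0.0256, 0.2221]
tool_rot: [[0.002, 0.211, -0.977], [-0.0, -0.977, -0.211], [-1.0, 0.001, -0.002]]
contact_force: [0.1, 0.1, -0.5]
gripper_width: 0.572
t 14.38 pos [ 0.5414 -0.0256  0.2221] yaw -77.79 q7 -1.49 w 0.572 F [ 0.1  0.1 -0.5] 
 shift [ 2.1 -1.5  0.2] turn [-0.09 -0.12 -0.04]
s7.png scale 4 origin 180 110
w12.png scale 3 origin 170 150
t 14.48 pos [ 0.5412 -0.0257  0.2218] yaw -77.8 q7 -1.49 w 0.568 F [-0.2  0.4 -1. ] 
 shift [ 1.8 -1.5 -0. ] turn [-0.1  -0.09 -0.03]
```

View pics/s7.png

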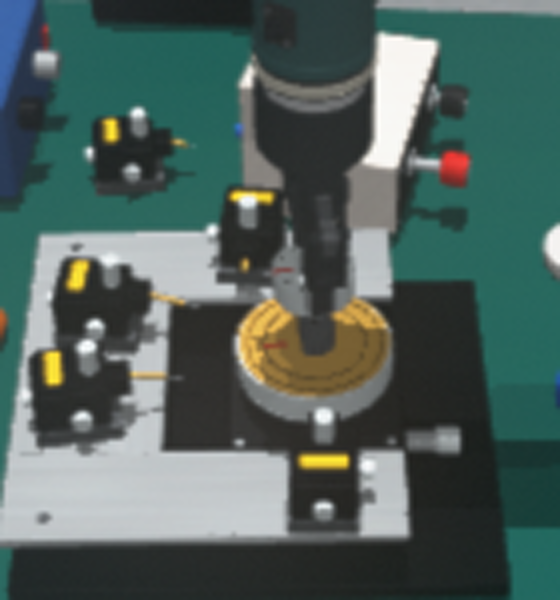

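View pics/w12.png

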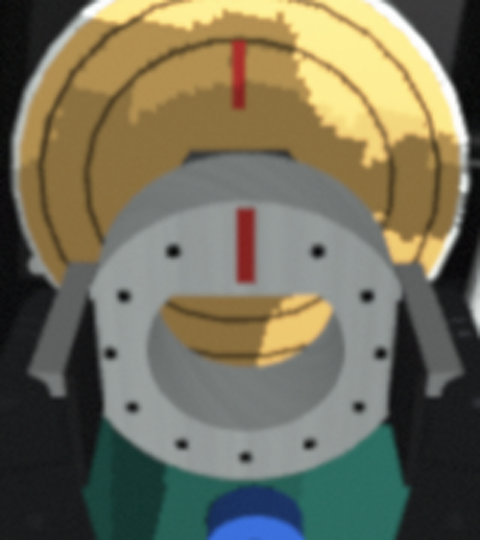

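```bash
python3 -m handwheel '[[5,-1.5,0,0,0,0,-0.2],[12,-1.5,0,0,0,0,-0.2],[19,-1.5,0,0,0,0,-0.2],[24,-1.5,0,0,0,0,-0.2],[24,-1.5,0,0,0,0,-0.2]]';python3 -m handwheel '[[0,0,0,0,0,0,-0.2],[0,0,0,0,0,0,-0.2]]'; python3 -c "
from h import *
plan(.5409,-.0242,.20,-77.7)
c=cam('wrist');crop(c['frame'],170,150,330,330,'w13.png',3)
"
```

```text
time: 14.9
ee_pos: [0.5396, -0.0243, 0.1951]
tool_rot: [[-0.003, 0.211, -0.977], [0.0, -0.977, -0.211], [-1.0, -0.001, 0.003]]
contact_force: [-1.3, -0.3, -1.3]
gripper_width: 0.57
time: 15.07
ee_pos: [0.5407, -0.0242, 0.1967]
tool_rot: [[-0.0, 0.211, -0.977], [0.0, -0.977, -0.211], [-1.0, -0.0, 0.0]]
contact_force: [-0.6, 0.6, -1.7]
gripper_width: 0.565
t 15.07 pos [ 0.5407 -0.0242  0.1967] yaw -77.81 q7 -1.51 w 0.565 F [-0.6  0.6 -1.7] 
 shift [-3.3  0.1 -0.2] turn [-0.11  0.01  0.  ]
w13.png scale 3 origin 170 150
```

View pics/w13.png

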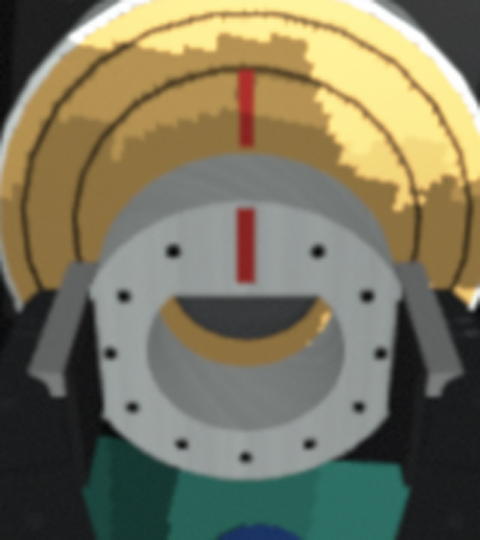

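```bash
python3 -c "
from h import *
c=cam('wrist');s=robot.observe();e=s['ee_pos'];print(e)
ex=np.array([.977,.213,0]);
cp=lambda p:np.round((proj(c,p,1)-[170,150]+.5)*3-.5,1)
C=np.array([.542,-.0244,0])
for r,z in((15,.117),(12,.12),(15,.1)):print('spigot back',r,z,cp(C-ex*r*1e-3+[0,0,z]))
I=np.array([e[0]+.001,e[1]-.0002,0])
for zb in(.123,.125):print('bore back bottom',zb,cp(I-ex*.0165+[0,0,zb]),'bore back top',cp(I-ex*.0165+[0,0,zb+.02]),'front top outer',cp(I+ex*.028+[0,0,zb+.02]),'rear top outer',cp(I-ex*.028+[0,0,zb+.02]))
print('line end', cp(C+ex*.0345+[0,0,.1]))
"
```

```text
[ 0.54077303 -0.02419293  0.19703639]
spigot back 15 0.117 [245.3 338.7]
spigot back 12 0.12 [245.2 334.3]
spigot back 15 0.1 [245.3 295.7]
bore back bottom 0.123 [245.  362.7] bore back top [244.9 426.8] front top outer [244.2 197.1] rear top outer [245.1 474.6]
bore back bottom 0.125 [245.  368.6] bore back top [244.9 433.9] front top outer [244.2 202.6] rear top outer [245.1 481.8]
line end [244.7  74.9]
```

```bash
python3 -m handwheel '[[2,0,0,0,0,0,-0.2],[4,0,0,0,0,0,-0.2],[6,0,0,0,0,0,-0.2],[8,0,0,0,0,0,-0.2],[10,0,0,0,0,0,-0.2]]'; python3 -m handwheel '[[0,0,0,0,0,0,-0.2]]'
```

```text
time: 15.58
ee_pos: [0.5405, -0.0242, 0.1866]
tool_rot: [[-0.0, 0.211, -0.977], [-0.0, -0.977, -0.211], [-1.0, 0.0, 0.0]]
contact_force: [-1.1, 0.9, -1.9]
gripper_width: 0.569
time: 15.67
ee_pos: [0.5403, -0.0242, 0.1863]
tool_rot: [[-0.001, 0.211, -0.977], [0.0, -0.977, -0.211], [-1.0, -0.0, 0.001]]
contact_force: [0.4, -0.7, -0.7]
gripper_width: 0.57
```

Insert already 6 mm over the spigot with no contact force.

```bash
python3 -m handwheel '[[2,0,0,0,0,0,-0.2],[4,0,0,0,0,0,-0.2],[6,0,0,0,0,0,-0.2],[8,0,0,0,0,0,-0.2],[9.5,0,0,0,0,0,-0.2]]'; python3 -m handwheel '[[1,0,0,0,0,0,-0.2],[2,0,0,0,0,0,-0.2],[3,0,0,0,0,0,-0.2]]'
```

```text
time: 16.08
ee_pos: [0.5405, -0.0242, 0.177]
tool_rot: [[-0.0, 0.211, -0.977], [-0.0, -0.977, -0.211], [-1.0, -0.0, 0.0]]
contact_force: [0.5, 0.3, -0.9]
gripper_width: 0.574
time: 16.33
ee_pos: [0.5406, -0.0242, 0.1743]
tool_rot: [[0.0, 0.211, -0.977], [-0.0, -0.977, -0.211], [-1.0, 0.0, -0.0]]
contact_force: [-0.4, 0.6, -0.9]
gripper_width: 0.57
```

```bash
python3 -m handwheel '[[0.7,0,0,0,0,0,-0.2],[1.4,0,0,0,0,0,-0.2],[2,0,0,0,0,0,-0.2]]'; python3 -m handwheel '[[0.5,0,0,0,0,0,-0.2],[1,0,0,0,0,0,-0.2]]'; python3 -c "
from h import *
c=cam('wrist');crop(c['frame'],170,150,330,330,'w14.png',3)
plan(.5409,-.0242,.20,-77.7)"
```

```text
time: 16.58
ee_pos: [0.5406, -0.0242, 0.1731]
tool_rot: [[-0.0, 0.211, -0.977], [-0.0, -0.977, -0.211], [-1.0, 0.0, 0.0]]
contact_force: [-3.6, -0.1, 11.3]
gripper_width: 0.571
time: 16.75
ee_pos: [0.5406, -0.0242, 0.1731]
tool_rot: [[-0.0, 0.211, -0.977], [-0.001, -0.977, -0.211], [-1.0, 0.001, 0.0]]
contact_force: [-7.1, 0.0, 19.1]
gripper_width: 0.565
w14.png scale 3 origin 170 150
t 16.8 pos [ 0.5406 -0.0242  0.1731] yaw -77.81 q7 -1.52 w 0.568 F [-6.  -0.2 13.1] 
 shift [-26.9   0.1  -0.3] turn [-0.11  0.01 -0.04]
```

View pics/w14.png

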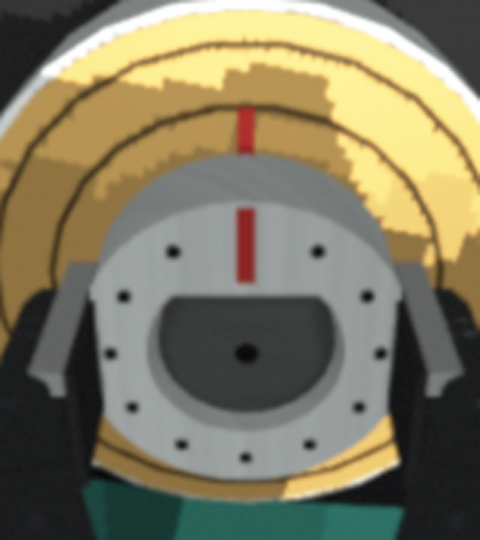

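```bash
python3 -m handwheel '[[-1.5,0,0,0,0,0,-0.2],[-1.5,0,0,0,0,0,0.05],[-1.5,0,0,0,0,0,0.25],[-1.5,0,0,0,0,0,0.3],[-1.5,0,0,0,0,0,0.3]]'; python3 -m handwheel '[[-8,0,0,0,0,0,0.3],[-25,0,0,0,0,0,0.3],[-50,0,0,0,0,0,0.3],[-85,0,0,0,0,0,0.3],[-85,0,0,0,0,0,0.3]]'; python3 -c "
from h import *
c=cam('wrist');crop(c['frame'],130,90,370,270,'w15.png',3)
c=cam('side');crop(c['frame'],180,110,320,260,'s8.png',4)
plan(.4413,-.283,.26,-99.7)"
```

```text
time: 17.22
ee_pos: [0.5406, -0.0242, 0.1727]
tool_rot: [[-0.0, 0.211, -0.977], [0.0, -0.977, -0.211], [-1.0, -0.0, 0.0]]
contact_force: [0.1, -0.1, -0.2]
gripper_width: 0.65
time: 17.63
ee_pos: [0.5437, -0.0239, 0.2643]
tool_rot: [[0.011, 0.211, -0.977], [-0.0, -0.977, -0.211], [-1.0, 0.003, -0.01]]
contact_force: [0.4, -0.6, 1.0]
gripper_width: 0.65
w15.png scale 3 origin 130 90
s8.png scale 4 origin 180 110
t 17.73 pos [ 0.5414 -0.0242  0.2598] yaw -77.81 q7 -1.48 w 0.65 F [-1.3 -0.5  0. ] 
 shift [ -0.5 231.8 152.5] turn [ 2.189e+01 -2.200e-01 -2.000e-02]
```

View pics/w15.png

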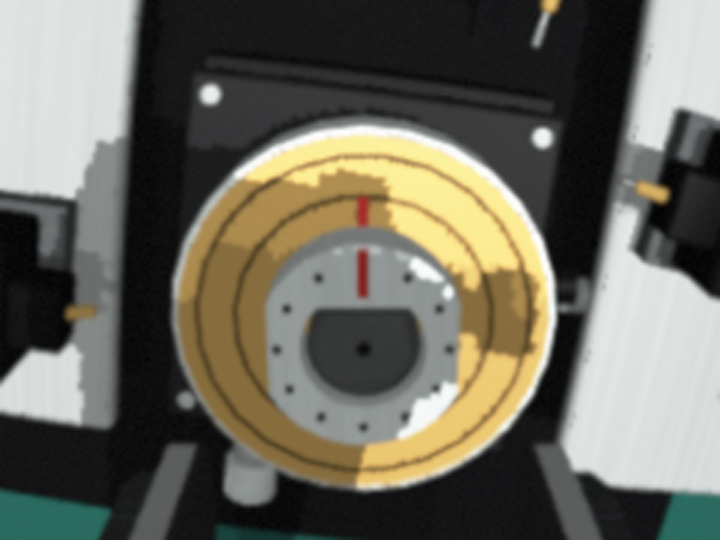

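View pics/s8.png

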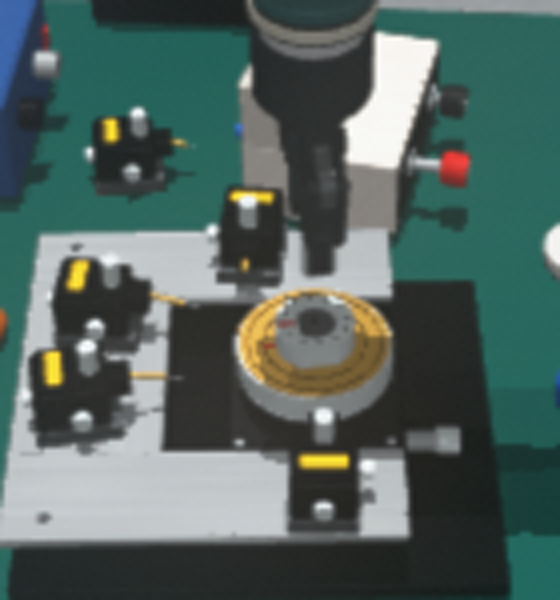

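```bash
python3 -m handwheel '[[0,35,23,5,0,0,0.4],[0,70,46,10,0,0,0.4],[0,105,69,15,0,0,0.4],[0,139,92,20,0,0,0.4],[0,173,115,22,0,0,0.4]]'; python3 -c "
from h import *
plan(.4437,-.2808,.26,-99.7)"
```

```text
time: 18.15
ee_pos: [0.463, -0.2191, 0.2569]
tool_rot: [[-0.002, -0.174, -0.985], [0.001, -0.985, 0.174], [-1.0, -0.0, 0.002]]
contact_force: [-0.2, 0.1, -0.1]
gripper_width: 0.701
t 18.15 pos [ 0.463  -0.2191  0.2569] yaw -100.02 q7 -1.41 w 0.701 F [-0.2  0.1 -0.1] 
 shift [-3.1 64.2  8.3] turn [-0.32  0.11  0.01]
```

```bash
python3 -m handwheel '[[0,35,4,0,0,0,0.4],[0,64,8,0,0,0,0.4],[0,64,8,0,0,0,0.4],[0,64,8,0,0,0,0.4],[0,64,8,0,0,0,0.4]]';python3 -m handwheel '[[0,0,0,0,0,0,0.4],[0,0,0,0,0,0,0.4],[0,0,0,0,0,0,0.4]]'; python3 -c "
from h import *
plan(.4437,-.2808,.106,-99.7)
c=cam('wrist');crop(c['frame'],180,120,340,240,'w16.png',4)"
```

```text
time: 18.57
ee_pos: [0.4458, -0.2783, 0.257]
tool_rot: [[-0.001, -0.17, -0.985], [0.001, -0.985, 0.17], [-1.0, -0.001, 0.002]]
contact_force: [-0.2, 0.2, 0.3]
gripper_width: 0.698
time: 18.82
ee_pos: [0.4464, -0.2781, 0.2577]
tool_rot: [[-0.0, -0.168, -0.986], [0.0, -0.986, 0.168], [-1.0, -0.0, 0.0]]
contact_force: [-0.2, -0.7, -0.5]
gripper_width: 0.7
t 18.82 pos [ 0.4464 -0.2781  0.2577] yaw -99.68 q7 -1.28 w 0.7 F [-0.2 -0.7 -0.5] 
 shift [151.7   3.2   2.2] turn [0.02 0.01 0.02]
w16.png scale 4 origin 180 120
```

View pics/w16.png

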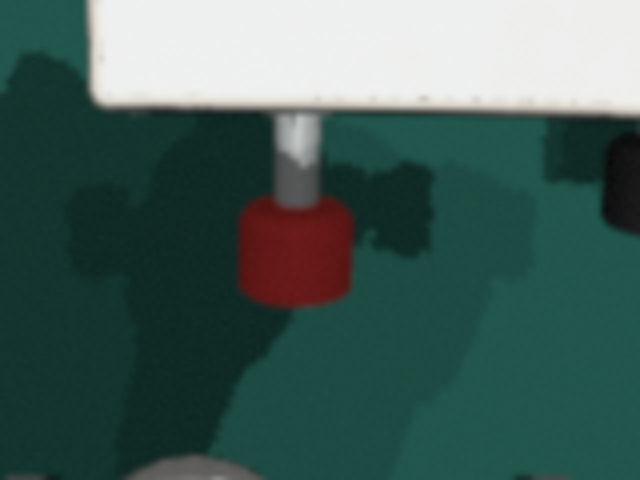

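```bash
python3 -m handwheel '[[40,3,2,0,0,0,0.4],[80,3,2,0,0,0,0.4],[115,3,2,0,0,0,0.4],[140,3,2,0,0,0,0.4],[151,3,2,0,0,0,0.4]]';python3 -m handwheel '[[0,0,0,0,0,0,0.4],[0,0,0,0,0,0,0.4],[0,0,0,0,0,0,-1],[0,0,0,0,0,0,-1],[0,0,0,0,0,0,-1]]' 40; python3 -m handwheel '[[0,0,0,0,0,0,-1],[0,0,0,0,0,0,-1],[0,0,0,0,0,0,-1]]'
```

```text
time: 19.28
ee_pos: [0.442, -0.2805, 0.1035]
tool_rot: [[-0.005, -0.169, -0.986], [0.003, -0.986, 0.169], [-1.0, -0.002, 0.005]]
contact_force: [-0.8, 0.2, -0.4]
gripper_width: 0.702
time: 19.7
ee_pos: [0.445, -0.28, 0.1088]
tool_rot: [[0.003, -0.17, -0.985], [0.002, -0.985, 0.17], [-1.0, -0.002, -0.002]]
contact_force: [-4.0, -2.5, 10.7]
gripper_width: 0.313
time: 19.95
ee_pos: [0.4449, -0.2801, 0.1088]
tool_rot: [[0.003, -0.169, -0.986], [0.001, -0.986, 0.169], [-1.0, -0.002, -0.002]]
contact_force: [-0.2, 6.6, 8.4]
gripper_width: 0.314
```

```bash
python3 -m handwheel '[[0,0,-4,0,0,0,-1],[0,0,-9,0,0,0,-1],[0,0,-14,0,0,0,-1],[0,0,-18,0,0,0,-1],[0,0,-20,0,0,0,-1]]';python3 -m handwheel '[[0,0,-1,0,0,0,-1],[0,0,-1,0,0,0,-1]]'
```

```text
time: 20.37
ee_pos: [0.4631, -0.2833, 0.1087]
tool_rot: [[-0.002, -0.17, -0.986], [0.003, -0.986, 0.17], [-1.0, -0.002, 0.002]]
contact_force: [-9.3, 8.0, 16.0]
gripper_width: 0.309
time: 20.53
ee_pos: [0.4631, -0.2834, 0.1088]
tool_rot: [[-0.003, -0.17, -0.985], [0.003, -0.985, 0.17], [-1.0, -0.003, 0.004]]
contact_force: [-7.3, 8.4, 14.8]
gripper_width: 0.313
```

```bash
python3 -m handwheel '[[-2,0,0,0,0,0,-1],[-2,0,0,0,0,0,0.4],[-2,0,0,0,0,0,0.4],[-2,0,0,0,0,0,0.4],[-12,0,0,0,0,0,0.4]]'; python3 -m handwheel '[[-30,0,0,0,0,0,0.4],[-65,0,0,0,0,0,0.4],[-100,0,20,0,0,0,0.4],[-130,0,60,0,0,0,0.4],[-150,0,100,0,0,0,0.4]]'; python3 -m handwheel '[[0,0,0,0,0,0,0.4],[0,0,0,0,0,0,0.4],[0,0,0,0,0,0,0.4]]';python3 -c "
from h import *
c=cam('side');save(c['frame'],'s9.png');crop(c['frame'],230,90,330,170,'s9c.png')
c=cam('top');save(c['frame'],'t9.png');crop(c['frame'],100,120,260,285,'t9m.png',3)
c=cam('wrist');save(c['frame'],'w17.png')
plan(.44,-.28,.26,-99.7)"
```

```text
time: 20.95
ee_pos: [0.4637, -0.2856, 0.1183]
tool_rot: [[-0.002, -0.171, -0.985], [0.0, -0.985, 0.171], [-1.0, -0.0, 0.002]]
contact_force: [0.3, -0.1, -0.6]
gripper_width: 0.701
time: 21.37
ee_pos: [0.3762, -0.2706, 0.2668]
tool_rot: [[0.005, -0.169, -0.986], [-0.003, -0.986, 0.169], [-1.0, 0.002, -0.005]]
contact_force: [0.3, -0.3, 0.7]
gripper_width: 0.699
time: 21.62
ee_pos: [0.3759, -0.2705, 0.2646]
tool_rot: [[0.002, -0.171, -0.985], [-0.001, -0.985, 0.171], [-1.0, 0.001, -0.002]]
contact_force: [-0.1, -0.2, 1.3]
gripper_width: 0.701
s9c.png scale 7 origin 230 90
t9m.png scale 3 origin 100 120
t 21.77 pos [ 0.3761 -0.2701  0.263 ] yaw -99.76 q7 -1.21 w 0.7 F [-0.5 -0.2 -0.8] 
 shift [  3.   -1.1 -64.7] turn [-0.06  0.04  0.03]
```

View pics/s9.png

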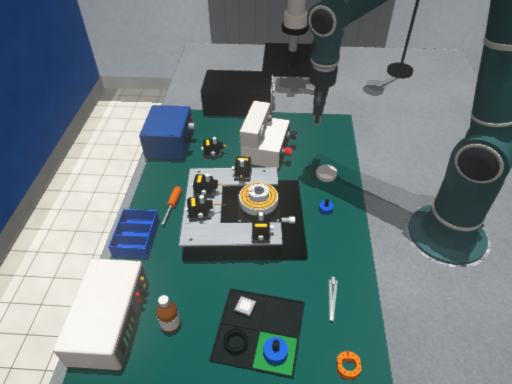

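View pics/s9c.png

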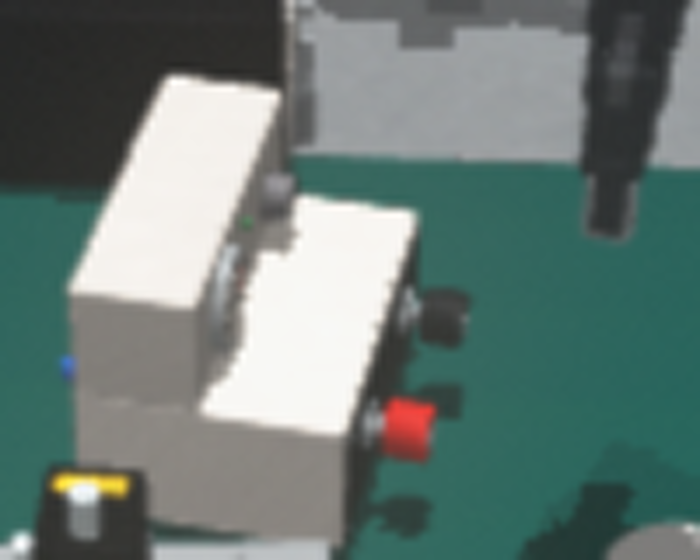

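View pics/t9.png

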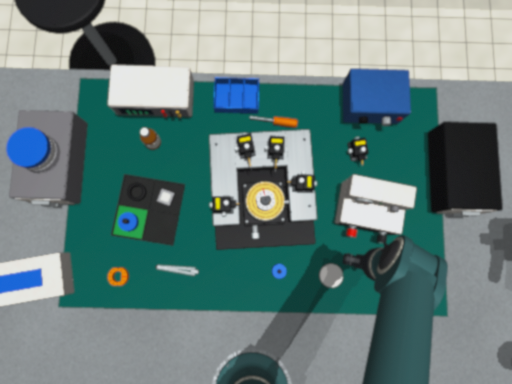

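View pics/w17.png

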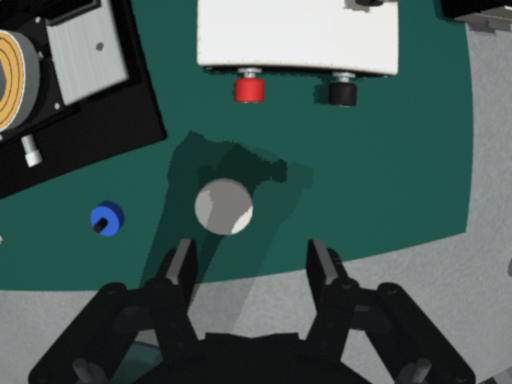

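```bash
python3 -c "
from workcell import robot
print(robot.sign_off())"
```

```text
the job is handed in; nothing more can be done
None
```

The job is done and handed in at about 22 s of the 67 s allowed, in the order asked; sign-off reports no verdict.

- **Venting:** I pulled the red knob out about 18 mm to its stop. A side view showed it out and the black knob in.
- **Dust cover:** The blue cover stands upright in the green pocket, a few millimetres off its centre.
- **Insert:** I lowered the D-bore insert onto the spigot with the red lines in line. There was no measurable resistance on the way down, and about 19 N at the end as it met the chuck. The last close view showed it square, with its top about flush with the spigot.
- **Knob back in:** I then pushed the red knob in about 18 mm to its stop. In the last picture it stands as far from the panel as the black knob.

In the final side and top views nothing else on the bench looked moved, and the arm was clear of everything. No check failed, but two things were slightly off:
- **Panel angle:** the top and wrist cameras disagreed by about 1° on the control unit's angle. I aimed between the two.
- **Finger closing:** upward forces of about 5–16 N showed while the gripper held the knob and the cover, well within limits.

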